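# Clamp the insulating board to the heatsink and fit the spacer sleeves

## Task

Make the carrier ready for the curing oven: lift the pale green board out of its rack and stand it fully home in the slot beside the heatsink bar. Then take all three spring clamps off the parking rail and clip them, grips up, over the top edge so that their jaws squeeze board and heatsink bar together, well down onto the bar. Also slide every white spacer sleeve fully down over a post of its own on the carrier, and leave the tape measure, the screwdriver and the parts tray where they are.

Things in the scene. Friction and masses are not known exactly. Their poses are not given: they have to be found in the camera images.
- carrier: Fixed black carrier plate, 170 mm (x) by 240 mm (y), 12 mm thick. Origin at the centre of its underside, on the table; z up. It bears the heatsink bar and slot on its -x half and a row of three posts on its +x half.
- slot (a point): Centre of the slot floor on the carrier, 12 mm above the table; x across the slot (towards the posts), y along it, z up. Slot 9 mm wide, 158 mm long, open above. On its -x side the heatsink bar, 66 mm above the slot floor; on its +x side a lip 27 mm tall topped by a flared lead-in reaching 36 mm above the slot floor and 8 mm outward; end cheeks 27 mm tall.
- heatsink: Fixed aluminium heatsink bar on the carrier: 8 mm thick (x), 168 mm long (y), 66 mm tall, low cooling fins on its -x side that start 30 mm below its top. Origin at the centre of its top edge, 78 mm above the table; z up. Clamped with the board, the two are 14 mm thick.
- post1 (a point): Top centre of a steel post on the carrier, 14 mm diameter, tapered tip, rising 62 mm from the carrier plate (top 74 mm above the table); the post at the carrier's -y end.
- post2 (a point): Top centre of the middle post, same size; posts stand 85 mm apart.
- post3 (a point): Top centre of the post at the carrier's +y end, same size.
- board: Pale green rigid insulating board, 6 mm thick (x), 150 mm long (y), 84 mm tall (z), 110 g; origin at its centre. It starts upright in the rack, its top edge 94 mm above the table; seated in the carrier its top is 18 mm higher than the heatsink bar's. Which face or long edge goes first does not matter.
- rack: Fixed grey board rack, 70 mm (x) by 190 mm (y), a slot along y, 9 mm wide; base 10 mm thick, slot walls up to 35 mm above the table. Origin at the centre of its underside.
- rail: Fixed steel parking rail for the clamps: an upright strip 10 mm thick (x), 200 mm long (y), top edge 70 mm above the table, on a base 70 mm by 220 mm. Clamps park astride it with their pins 30 mm above its top edge, 65 mm apart. Origin at the centre of its underside.
- clamp1: Black sprung clamp, 26 mm wide (y), 80 g, one of three, clipped on the rail. Origin on its hinge pin; z up to the grips, jaws below. Grips: two bars along y, 40 mm above the pin, 50 mm over their outsides when parked; squeezed along x to 29 mm (12 N) they open the jaws to 35 mm; let go, it shuts (8 N). Jaw pads lie 38 to 54 mm below the pin; throat clear to 8 mm below it.
- clamp2: Black sprung clamp, 26 mm wide (y), 80 g, one of three, clipped on the rail. Origin on its hinge pin; z up to the grips, jaws below. Grips: two bars along y, 40 mm above the pin, 50 mm over their outsides when parked; squeezed along x to 29 mm (12 N) they open the jaws to 35 mm; let go, it shuts (8 N). Jaw pads lie 38 to 54 mm below the pin; throat clear to 8 mm below it.
- clamp3: Black sprung clamp, 26 mm wide (y), 80 g, one of three, clipped on the rail. Origin on its hinge pin; z up to the grips, jaws below. Grips: two bars along y, 40 mm above the pin, 50 mm over their outsides when parked; squeezed along x to 29 mm (12 N) they open the jaws to 35 mm; let go, it shuts (8 N). Jaw pads lie 38 to 54 mm below the pin; throat clear to 8 mm below it.
- sleeve1: White plastic spacer sleeve (tube), 46 mm outside diameter, 44 mm tall, 17 mm bore, starts standing on the table. Origin at its centre, z along the bore. All alike; either end may be up. May be absent.
- sleeve2: White plastic spacer sleeve (tube), 46 mm outside diameter, 44 mm tall, 17 mm bore, starts standing on the table. Origin at its centre, z along the bore. All alike; either end may be up. May be absent.
- sleeve3: White plastic spacer sleeve (tube), 46 mm outside diameter, 44 mm tall, 17 mm bore, starts standing on the table. Origin at its centre, z along the bore. All alike; either end may be up. May be absent.
- tape_measure: Bystander: yellow tape measure, 60 mm across, 32 mm tall; leave alone. Origin at underside centre.
- driver: Bystander: screwdriver lying on the table; leave alone.
- parts_tray: Bystander: black compartment tray, 120 by 160 mm, 35 mm tall; leave alone. Origin at underside centre.
There are look-alikes about, which are no part of the job. What is shaped like the clamp3 but red is not meant.

How it is judged:
On the way, in this order (a step that is already met when the one before it is completed fails the run):
1. the board stands fully home in the slot beside the heatsink bar (x of board in the frame of slot between -0.008 and 0.008 m and y of board in the frame of slot between -0.01 and 0.01 m and z of board in the frame of slot between 0.0375 and 0.046 m and angle between the z axis of board and the z axis of slot, either way round below 0.15 rad and angle between the x axis of board and the x axis of slot, either way round below 0.15 rad), for 0.2 s.
2. all three clamps squeeze board and heatsink bar together (contact force between each of clamp1, clamp2, clamp3 and board above 1.5 N and contact force between each of clamp1, clamp2, clamp3 and heatsink above 1.5 N and angle between the z axis of each of clamp1, clamp2, clamp3 and the z axis of heatsink, either way round below 0.25 rad and z of clamp1 in the frame of heatsink between 0.018 and 0.048 m and linear speed of each of clamp1, clamp2, clamp3 below 0.03 m/s and z of clamp2 in the frame of heatsink between 0.018 and 0.048 m and z of clamp3 in the frame of heatsink between 0.018 and 0.048 m), for 0.2 s.
At the end, for the whole second after the job is handed in: Board on the slot floor (4 mm), centred (6 mm across, 10 along), upright (0.08 rad). Each clamp: still, grips up (0.25 rad), pressing board and bar with 1.5 N or more, pin at most 48 mm above the bar. Each sleeve present: upright on a post (5 mm), down on the plate (5 mm) (all of step 2 and x of board in the frame of slot between -0.006 and 0.006 m and y of board in the frame of slot between -0.01 and 0.01 m and z of board in the frame of slot between 0.0375 and 0.046 m and angle between the z axis of board and the z axis of slot, either way round below 0.08 rad and angle between the x axis of board and the x axis of slot, either way round below 0.08 rad and (horizontal distance between sleeve1 and post1 below 0.005 m or horizontal distance between sleeve1 and post2 below 0.005 m or horizontal distance between sleeve1 and post3 below 0.005 m) and height (world z) of sleeve1 between 0.029 and 0.039 m and angle between the z axis of each of sleeve1, sleeve2, sleeve3 and the z axis of carrier, either way round below 0.12 rad and (horizontal distance between sleeve2 and post1 below 0.005 m or horizontal distance between sleeve2 and post2 below 0.005 m or horizontal distance between sleeve2 and post3 below 0.005 m) and height (world z) of sleeve2 between 0.029 and 0.039 m and (horizontal distance between sleeve3 and post1 below 0.005 m or horizontal distance between sleeve3 and post2 below 0.005 m or horizontal distance between sleeve3 and post3 below 0.005 m) and height (world z) of sleeve3 between 0.029 and 0.039 m); the robot touches nothing.
It fails at once if the tape measure is pushed aside more than 30 mm (distance of tape_measure from where it was at the start of the episode above 0.03 m).
It fails at once if the screwdriver is pushed aside more than 30 mm (distance of driver from where it was at the start of the episode above 0.03 m).
It fails at once if the parts tray is pushed aside more than 30 mm (distance of parts_tray from where it was at the start of the episode above 0.03 m).
Of sleeve1, sleeve2, sleeve3 only 2 to 3 are there at a start; the rules pass over those that are not, and their reading is None.
At some moment in a run one of sleeve1, sleeve2, sleeve3 may be knocked a few centimetres aside while the robot is not near it.
It also fails if it takes over 210 s, if anything falls off the work surface, if the arm or the gripper's body presses on something with over 40 N, if the wrist force passes 120 N, or if a joint passes its speed limit or range.

## Robot

A 6-joint arm with a two-finger parallel gripper is mounted at the origin on the work surface. World frame = base frame: x ahead of the robot, y to its left, z up, the work surface at z = 0. Lengths are in m, angles in rad, forces in N, time in s.
With the tool pointing down it reaches from about 0.35 to 0.775 m from the base axis. Payload 5.5 kg.
Tool frame: the origin (TCP) lies midway between the tips of the shut fingers; the grasp point (between the pads) lies 19 mm behind it (bot.pinch_z is the distance from the TCP to the grasp point, in m); z points along the fingers, y is the line along which they close (so a half turn about z gives the same grasp; the last joint's range is limited). The gripper opens to 85 mm and grips with 20 to 120 N. Pads are 22 mm wide; open, the fingers measure 114 mm over their backs; the gripper's body (76 mm by 85 mm) begins 54 mm behind the grasp point. The pads swing forward as they close: fully open they stand 13 mm farther back than shut.
Start: joints at [-1.32, 0.313, 0.046, 1.304, 0, 1.431], TCP at [0.219, -0.532, 0.231] pointing down, gripper open.
Joint ranges: [-2.76, 2.76], [-0.86, 1.69], [-1.03, 1.26], [-2.2, 2.34], [-1.47, 1.5], [-3.14, 3.14]. Speed limits (rad/s): [2.57, 2.57, 3.14, 3.14, 3.14, 3.14].

## Interface

Orientations are given as a unit quaternion [x, y, z, w].
In Python, from station import bot gives the robot as it stands.
- The arm moves only by the shell command python3 -m handwheel 'ROWS' [FORCE]. ROWS is JSON, one flat list of numbers, 7 for each row, row after row: the shift along the tool's x, y, z in cm, then the turn, a rotation vector about the tool's x, y, z in degrees, then the finger opening in cm, from 0 to 8.54. A call has 1 to 12 rows; each row shifts and turns the commanded pose from where the row before left it, along the tool's axes as they then stand; what a row does not reach is not made up. A row lasts 1/12 s, in which the tool goes at most 41.7 mm and 7.16 degrees, less where a joint would pass 70% of its speed; a pose out of reach is approached as far as the arm can. A call with a gripper value outside its range is refused whole. The fingers move at their own pace and stop on an object; FORCE is the grip in N (left out, the last holds). Time passes only in rows, so rows that do not move let the fingers close. It gives the time, the measured TCP pose, the force, the opening and the grip force at its end, in the units of the state.
- bot.read_state(): the state, without advancing time (a new reading comes with each control period).
- bot.capture(name): name is "scene" or "side" or "wrist"; returns a dict with "image" (420x560x3 uint8, red, green, blue), "fx", "fy", "cx", "cy" (pixels), "extrinsics" (4x4, takes a point from camera to world coordinates); the wrist camera has in their place "hand_eye" (4x4, takes a point from camera to tool coordinates, whose origin is the TCP and whose axes are the flange's). Camera axes: x right, y down, z forward; pixel columns grow to the right and rows downward; lengths in m; the calibration is good to about 2 mm. The wrist camera is an equidistant fisheye: a pixel r from the principal point sees the ray r / f radians off the axis. A picture is of the moment at which its call begins: read the wrist's pose just before it. There is no depth.
- bot.close_job(): hands the job in; it is judged then, once.
The state is a dict: "time": time; "joint_pos": joint angles; "joint_velocities": joint speeds; "tau": joint torques, N m; "ee_pos": TCP position; "tcp_rot": TCP orientation; "contact_force": force on the tool from outside, world axes, zero at the start; "moment": the same for the moment, N m; "width": finger opening in m; "grasp_force": force on a finger pad.
Only numpy, scipy, OpenCV 4.12 (cv2) and the standard library are available. Lean on these libraries where they do the work, as an engineer would, in place of code of your own. Each camera call takes 0.05 s, during which the arm holds its last target. There are 200 camera calls.

## Working session

There is one attempt and no reset: what is moved stays moved. The work goes in short steps, Python scripts to look and compute and a shell command to move; the robot and the scene stay as the last step left them, time stands still between calls to the robot, and variables do not carry over. Pictures are saved under pics/ and viewed, at most 14 in all, crops included, and the job is handed in when it is done.

```bash
ls; mkdir -p pics; python3 - <<'E'
from station import bot
import cv2,numpy as np
for n in ["scene","side"]:
    c=bot.capture(n); cv2.imwrite(f"pics/{n}0.png",c["image"][:,:,::-1])
    print(n,c["fx"],c["fy"],c["cx"],c["cy"],np.round(c["extrinsics"],4).tolist())
s=bot.read_state();print(s)
c=bot.capture("wrist");cv2.imwrite("pics/wrist0.png",c["image"][:,:,::-1]);print(c["fx"],c["cx"],c["cy"],np.round(c["hand_eye"],4).tolist(),bot.pinch_z)
E
```

```text
pics
scene 525.5756481167396 525.5756481167396 287.4257684771889 209.50360374381555 [[-0.8916, 0.3359, -0.3038, 1.0679], [0.4527, 0.6815, -0.575, 0.8297], [0.0139, -0.6501, -0.7597, 1.3101], [0.0, 0.0, 0.0, 1.0]]
side 413.7201631484669 413.7201631484669 275.16035043577034 205.715168557363 [[0.9188, -0.1992, 0.3407, 0.206], [-0.3943, -0.5043, 0.7683, -0.918], [0.0187, -0.8402, -0.5419, 0.6922], [0.0, 0.0, 0.0, 1.0]]
{'time': 0.1, 'joint_pos': array([-1.31957911e+00,  3.13959656e-01,  4.51398415e-02,  1.30361362e+00,
        1.61654454e-05,  1.43115851e+00]), 'joint_velocities': array([-5.93631646e-05, -8.31979321e-04,  2.91460106e-03, -4.99377139e-04,
       -5.62259638e-04,  5.31007654e-06]), 'tau': array([ 2.57321371e-03, -4.81725097e+01,  2.99244064e+01,  1.28087652e-02,
       -1.20977970e-04, -1.85231090e-05]), 'ee_pos': array([ 0.21892876, -0.53121803,  0.23049782]), 'tcp_rot': array([ 9.80964414e-01,  1.94185860e-01, -3.75730124e-05, -8.17730414e-04]), 'contact_force': array([-0.62179123,  0.32040662, -0.1709017 ]), 'moment': array([ 0.0485969 , -0.00659299,  0.03944923]), 'grasp_force': 0.0, 'width': 0.08547096759444266}
325.19226210127806 281.70719455485437 212.45164768871544 [[-0.0001, -0.9498, -0.3129, 0.0796], [1.0, 0.0001, -0.0005, -0.0008], [0.0005, -0.3129, 0.9498, -0.1425], [0.0, 0.0, 0.0, 1.0]] 0.0187
```

View pics/scene0.png

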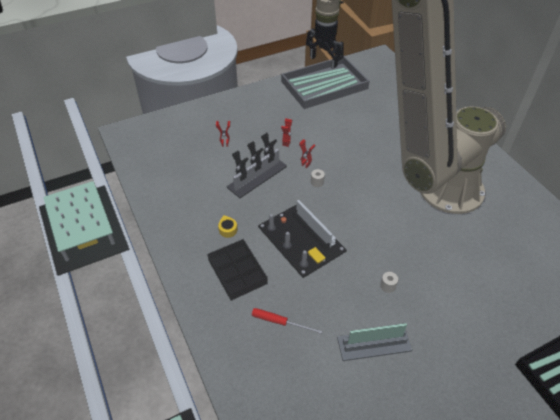

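View pics/side0.png

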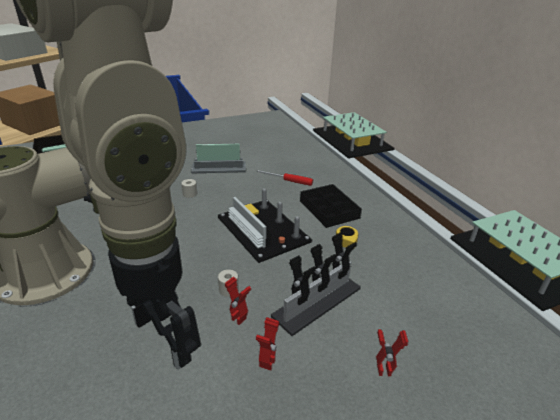

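Scene view: the board in the grey rack is at (377,335), the three black clamps on the rail are at (240,165), (256,153) and (269,146), and the carrier is at (302,238) with posts at (271,222), (288,240) and (305,258). There are two sleeves at (317,177) and (390,281). Possible mix-ups:
- Board: green boards in the tray (325,82), on the conveyor (80,215) and at (550,370).
- Clamps: red clamps at (224,130), (287,132) and (306,152).

By the description I choose the rack board and the black clamps.

```bash
cat > h.py <<'E'
import numpy as np, cv2
from station import bot
from scipy.spatial.transform import Rotation as R
def grab(n,save=None):
    s=bot.read_state(); c=bot.capture(n)
    if n=="wrist":
        T=np.eye(4);T[:3,:3]=R.from_quat(s["tcp_rot"]).as_matrix();T[:3,3]=s["ee_pos"]
        c["extrinsics"]=T@c["hand_eye"]
    c["fish"]=n=="wrist"
    if save: cv2.imwrite(f"pics/{save}.png",c["image"][:,:,::-1]); np.save(f"pics/{save}.npy",{k:c[k] for k in("fx","fy","cx","cy","extrinsics","fish")},allow_pickle=True)
    return c
def load(n):
    c=np.load(f"pics/{n}.npy",allow_pickle=True).item(); c["image"]=cv2.imread(f"pics/{n}.png")[:,:,::-1]; return c
def ray(c,p):
    d=np.array([(p[0]-c["cx"])/c["fx"],(p[1]-c["cy"])/c["fy"],1.])
    if c["fish"]:
        th=np.hypot(d[0],d[1]); d=np.array([*(d[:2]/max(th,1e-9)*np.sin(th)),np.cos(th)])
    E=c["extrinsics"]; return E[:3,3],E[:3,:3]@d/np.linalg.norm(d)
def onz(c,p,z):
    o,d=ray(c,p); return o+d*(z-o[2])/d[2]
def proj(c,P):
    E=c["extrinsics"]; q=E[:3,:3].T@(np.asarray(P,float)-E[:3,3])
    if c["fish"]:
        r=np.hypot(q[0],q[1]); th=np.arctan2(r,q[2]); return np.array([c["cx"]+c["fx"]*th*q[0]/r,c["cy"]+c["fy"]*th*q[1]/r])
    return np.array([c["cx"]+c["fx"]*q[0]/q[2],c["cy"]+c["fy"]*q[1]/q[2]])
def tri(a,pa,b,pb):
    A=np.zeros((3,3));v=np.zeros(3)
    for c,p in((a,pa),(b,pb)):
        o,d=ray(c,p);M=np.eye(3)-np.outer(d,d);A+=M;v+=M@o
    return np.linalg.solve(A,v)
def togo(P,yaw=None,pinch=False):
    """shift in tool cm to bring TCP to world P; turn about tool z (deg) so tool y lies along world yaw (mod 180)"""
    s=bot.read_state();M=R.from_quat(s["tcp_rot"]).as_matrix()
    d=M.T@(np.asarray(P)-s["ee_pos"])*100
    t=0
    if yaw is not None:
        y=np.degrees(np.arctan2(M[1,1],M[0,1])); t=-((yaw-y+90)%180-90)
    return np.round(d,2),round(float(t),2)
E
python3 - <<'E'
from h import *
for n in("scene","side"): grab(n,n+"1")
a=load("scene1");b=load("side1")
for k,p,z in [("boardtopL",(347,330),.094),("boardtopR",(407,325),.094),("rackFL",(341,358),0),("rackFR",(410,353),0),
 ("c1",(259,226),.012),("c2",(293,205),.012),("c3",(346,248),.012),("c4",(307,272),.012),
 ("bar1",(298,203),.078),("bar2",(333,238),.078),("p1",(270,216),.074),("p2",(287,233),.074),("p3",(304,252),.074),
 ("rail1",(229,188),0),("rail2",(286,160),0),("clA",(239,155),.14),("clB",(255,146),.14),("clC",(268,138),.14),
 ("sA",(318,172),.044),("sB",(390,277),.044),("tape",(228,224),.032),("red1",(224,130),.02),("red2",(287,132),.05),("red3",(306,152),.05),("tray1",(209,257),.035),("tray4",(266,282),.035),("drv",(270,317),.01)]:
    print(k,np.round(onz(a,p,z),3))
h=cv2.resize(a["image"][120:370,190:430],None,fx=2.4,fy=2.4,interpolation=cv2.INTER_CUBIC)
cv2.imwrite("pics/crop1.png",h[:,:,::-1])
E
```

```text
boardtopL [0.628 0.337 0.094]
boardtopR [0.483 0.394 0.094]
rackFL [0.651 0.362 0.   ]
rackFR [0.479 0.432 0.   ]
c1 [ 0.661 -0.131  0.012]
c2 [ 0.524 -0.162  0.012]
c3 [0.458 0.065 0.012]
c4 [0.607 0.089 0.012]
bar1 [ 0.534 -0.112  0.078]
bar2 [0.505 0.055 0.078]
p1 [ 0.633 -0.106  0.074]
p2 [ 0.617 -0.024  0.074]
p3 [0.604 0.06  0.074]
rail1 [ 0.678 -0.335  0.   ]
rail2 [ 0.443 -0.371  0.   ]
clA [ 0.635 -0.33   0.14 ]
clB [ 0.571 -0.346  0.14 ]
clC [ 0.517 -0.362  0.14 ]
sA [ 0.393 -0.232  0.044]
sB [0.413 0.229 0.044]
tape [ 0.75  -0.167  0.032]
red1 [ 0.587 -0.596  0.02 ]
red2 [ 0.399 -0.453  0.05 ]
red3 [ 0.387 -0.331  0.05 ]
tray1 [ 0.85  -0.073  0.035]
tray4 [0.736 0.08  0.035]
drv [0.769 0.174 0.01 ]
```

View pics/crop1.png

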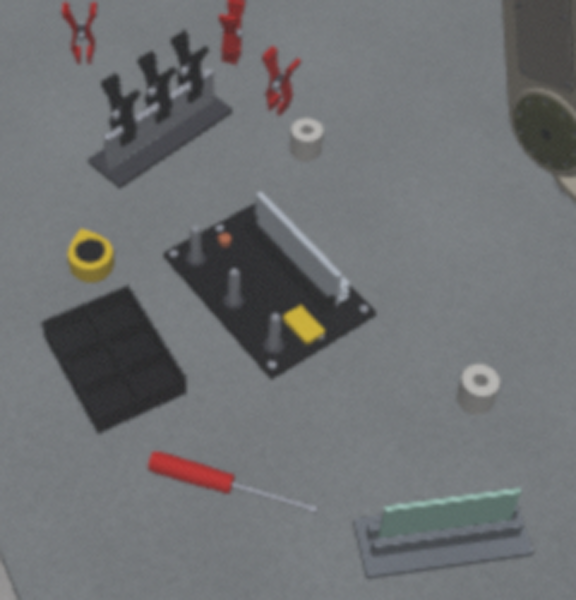

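The close crop confirms the choice: three black clamps on the rail at (120,110), (155,88) and (188,65) in the crop, the rack board at (450,512), and only two sleeves at (307,137) and (480,387). The red clamps and other green boards are not the ones. Next I move over the carrier and look straight down.

```bash
python3 -m handwheel '[3,-2.15,-0.5,0,0,0,8.5, 3,-2.15,-0.5,0,0,0,8.5, 3,-2.15,-0.5,0,0,0,8.5, 3,-2.15,-0.5,0,0,0,8.5, 3,-2.15,-0.5,0,0,0,8.5, 3,-2.15,-0.5,0,0,0,8.5, 3,-2.15,-0.5,0,0,0,8.5, 3,-2.15,-0.5,0,0,0,8.5, 3,-2.15,-0.5,0,0,0,8.5, 3,-2.15,-0.5,0,0,0,8.5, 3,-2.15,-0.5,0,0,0,8.5, 3,-2.15,-0.5,0,0,0,8.5]' && python3 -m handwheel '[0,0,0,0,0,-7,8.5,0,0,0,0,0,-7,8.5,0,0,0,0,0,-7,8.5,0,0,0,0,0,-7,8.5,0,0,0,0,0,-7,8.5,0,0,0,0,0,-7,8.5,0,0,0,0,0,-7,8.5,0,0,0,0,0,-7,8.5,0,0,0,0,0,-7,8.5,0,0,0,0,0,-7,8.5,0,0,0,0,0,-7,8.5,0,0,0,0,0,0,8.5]'
python3 - <<'E'
from h import *
c=grab("wrist","w1");h=cv2.resize(c["image"],(784,588),interpolation=cv2.INTER_CUBIC);cv2.imwrite("pics/w1v.png",h[:,:,::-1])
E
```

```text
time: 1.25
ee_pos: [0.4542, -0.1542, 0.2917]
tcp_rot: [0.981, 0.194, 0.0, 0.0]
contact_force: [1.4, -0.1, -0.0]
width: 0.0849
grasp_force: 0.0
time: 2.25
ee_pos: [0.4535, -0.1559, 0.2912]
tcp_rot: [0.646, 0.764, -0.0, -0.0]
contact_force: [-0.7, -0.1, -0.4]
width: 0.0848
grasp_force: 0.0
```

View pics/w1v.png

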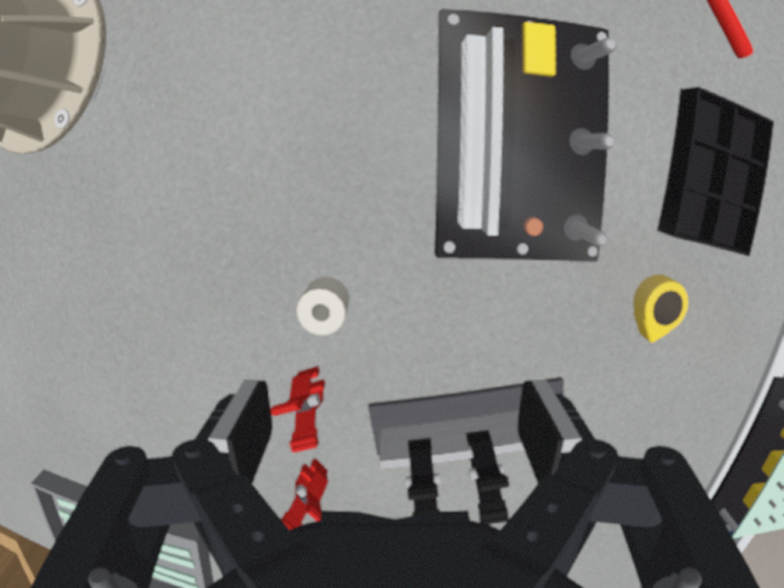

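The wrist view shows the carrier at upper right: bar (490,130), post tops (608,43), (609,142), (600,240). The sleeve is at (322,312), the rail at (465,425) and the red clamps at (305,405) and (308,490). Now I centre the carrier in the view for precise measurement.

```bash
python3 -m handwheel '[3.2,2.5,0,0,0,0,8.5,3.2,2.5,0,0,0,0,8.5,3.2,2.5,0,0,0,0,8.5,3.2,2.5,0,0,0,0,8.5,3.2,2.5,0,0,0,0,8.5,0,0,0,0,0,0,8.5,0,0,0,0,0,0,8.5]'
python3 - <<'E'
from h import *
c=grab("wrist","w2");h=c["image"][10:310,130:530];h=cv2.resize(h,(800,600),interpolation=cv2.INTER_CUBIC);cv2.imwrite("pics/w2v.png",h[:,:,::-1])
E
```

```text
time: 2.88
ee_pos: [0.5513, 0.0243, 0.2906]
tcp_rot: [0.646, 0.763, -0.0, -0.0]
contact_force: [-0.5, -0.4, 0.5]
width: 0.085
grasp_force: 0.0
```

View pics/w2v.png

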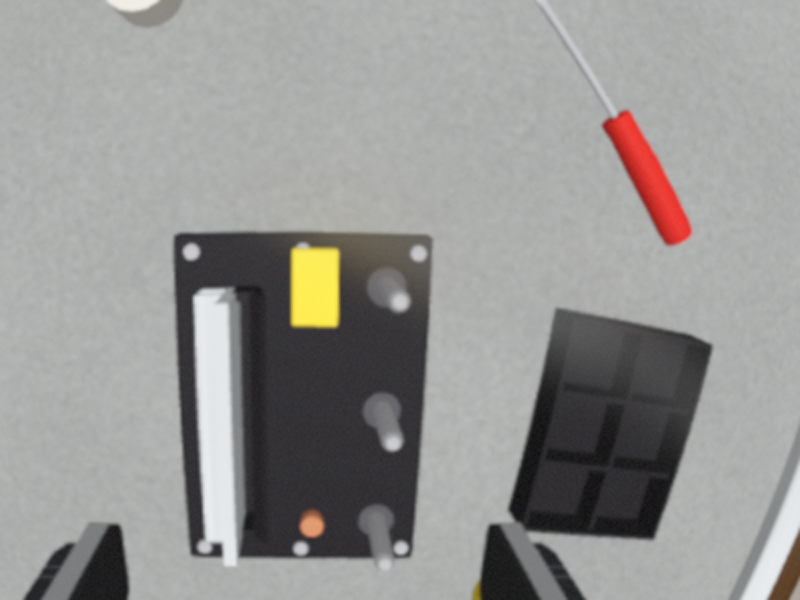

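```bash
python3 - <<'E'
from h import *
c=load("w2");f=lambda p:(p[0]/2+130-.25,p[1]/2+10-.25)
C=[onz(c,f(p),.012) for p in[(175,234),(432,236),(411,557),(191,556)]]
print(np.round(C,4).tolist()); print("sides",[round(float(np.linalg.norm(C[i]-C[i-1])),4) for i in range(4)],"centre",np.mean(C,0))
P=[onz(c,f(p),.074) for p in[(383,563),(391,440),(399,301)]]
print("posts",np.round(P,4).tolist(),[np.linalg.norm(P[i+1]-P[i]) for i in(0,1)])
d=P[2]-P[0];print("yaw posts",np.degrees(np.arctan2(d[1],d[0]))-90)
d=C[0]-C[3]+C[1]-C[2];print("yaw plate",np.degrees(np.arctan2(d[1],d[0]))-90)
B=[onz(c,f(p),.078) for p in[(222,563),(238,562),(235,290),(219,290)]];print("bar",np.round(B,4).tolist(),np.linalg.norm(B[1]-B[2]))
d=B[2]-B[1];print("yaw bar",np.degrees(np.arctan2(d[1],d[0]))-90)
# bar-slot intensity profile
im=c["image"].astype(int).sum(2)//3
for y in (180,220): print(y,im[y,222:270].tolist())
E
```

```text
[[0.4577, 0.0691, 0.012], [0.6225, 0.0952, 0.012], [0.6598, -0.139, 0.012], [0.4946, -0.1658, 0.012]]
sides [0.2378, 0.1668, 0.2371, 0.1674] centre [ 0.55864501 -0.03514064  0.012     ]
posts [[0.6245, -0.1103, 0.074], [0.611, -0.0254, 0.074], [0.5987, 0.057, 0.074]] [np.float64(0.08594462082875101), np.float64(0.08329784484175301)]
yaw posts 8.778475165161481
yaw plate 8.971025753905707
bar [[0.5216, -0.125, 0.078], [0.5317, -0.1223, 0.078], [0.5076, 0.0485, 0.078], [0.4988, 0.0471, 0.078]] 0.17247513042666382
yaw bar 8.03432630612076
180 [54, 52, 51, 52, 74, 155, 216, 229, 232, 233, 233, 231, 230, 231, 229, 230, 231, 231, 231, 231, 230, 223, 197, 153, 136, 133, 130, 120, 92, 63, 52, 52, 50, 43, 36, 37, 37, 38, 43, 42, 43, 49, 53, 52, 53, 52, 55, 52]
220 [53, 50, 51, 48, 49, 58, 104, 178, 220, 231, 233, 234, 231, 230, 229, 228, 229, 231, 231, 231, 231, 231, 224, 194, 151, 135, 133, 131, 118, 88, 59, 52, 50, 48, 39, 37, 39, 37, 38, 41, 45, 48, 50, 49, 53, 55, 51, 52]
```

```bash
python3 - <<'E'
from h import *
c=load("w2");im=c["image"].astype(float).mean(2)
a=np.radians(9);ex=np.array([np.cos(a),np.sin(a)]);ey=np.array([-np.sin(a),np.cos(a)])
O=np.array([.5586,-.0351])
for y in range(170,285,10):
    g=np.diff(im[y]);k=lambda lo,hi:None
    seg=im[y,235:262]; i=np.argmax(seg<183)  # first below
    x=235+i-1+(seg[i-1]-183)/(seg[i-1]-seg[i])
    j=np.argmax(im[y,235:265]<92); xb=235+j
    P=onz(c,(x,y),.078)[:2]-O;Q=onz(c,(xb,y),.03)[:2]-O
    print(y,round(x,2),"top edge +x in carrier mm",np.round([P@ex*1e3,P@ey*1e3],1), np.round(Q@ex*1e3,1))
E
```

```text
170 243.92 top edge +x in carrier mm [-41.3  73.3] -39.2
180 244.33 top edge +x in carrier mm [-41.   61.9] -38.1
190 244.5 top edge +x in carrier mm [-41.1  50.3] -38.3
200 244.71 top edge +x in carrier mm [-41.1  38.5] -38.6
210 244.99 top edge +x in carrier mm [-41.1  26.6] -38.9
220 245.26 top edge +x in carrier mm [-41.1  14.3] -39.2
230 245.65 top edge +x in carrier mm [-41.1   1.9] -38.2
240 246.08 top edge +x in carrier mm [-40.9 -10.9] -38.5
250 246.43 top edge +x in carrier mm [-41.  -24.1] -38.9
260 246.67 top edge +x in carrier mm [-41.1 -37.6] -38.0
270 247.12 top edge +x in carrier mm [-41.1 -51.5] -39.8
280 247.68 top edge +x in carrier mm [-40.9 -65.9] -41.8
```

```bash
python3 -m handwheel '[3.4,0.6,0,0,0,0,8.5,3.4,0.6,0,0,0,0,8.5,3.4,0.6,0,0,0,0,8.5,3.4,0.6,0,0,0,0,8.5,3.4,0.6,0,0,0,0,8.5,3.4,0.6,0,0,0,0,8.5,3.4,0.6,0,0,0,0,8.5,3.4,0.6,0,0,0,0,8.5,3.4,0.6,0,0,0,0,8.5,3.4,0.6,0,0,0,0,8.5,0,0,0,0,0,-6.5,8.5]' && python3 -m handwheel '[0,0,0,0,0,-6.5,8.5,0,0,0,0,0,-6.5,8.5,0,0,0,0,0,-6.5,8.5,0,0,0,0,0,-6.5,8.5,0,0,0,0,0,-6.5,8.5,0,0,0,0,0,-6.5,8.5,0,0,0,0,0,-6.5,8.5,0,0,0,0,0,-6.5,8.5,0,0,0,0,0,0,8.5,0,0,0,0,0,0,8.5]'
python3 - <<'E'
from h import *
c=grab("wrist","w3");h=cv2.cvtColor(c["image"],cv2.COLOR_RGB2HSV)
m=cv2.inRange(h,(65,25,110),(90,140,255));n,l,st,ce=cv2.connectedComponentsWithStats(m)
for i in range(1,n):
    if st[i,4]>100: print(st[i],ce[i])
v=c["image"][60:360,100:500];cv2.imwrite("pics/w3v.png",cv2.resize(v,(800,600),interpolation=cv2.INTER_CUBIC)[:,:,::-1])
E
```

```text
time: 3.85
ee_pos: [0.5542, 0.3711, 0.2902]
tcp_rot: [0.602, 0.798, 0.0, -0.001]
contact_force: [-1.0, -0.8, -0.3]
width: 0.085
grasp_force: 0.0
time: 4.68
ee_pos: [0.5551, 0.3659, 0.2915]
tcp_rot: [0.195, 0.981, -0.0, 0.0]
contact_force: [0.2, 0.2, 0.0]
width: 0.085
grasp_force: 0.0
[272 111  17 135 878] [280.24145786 176.5785877 ]
[406 394  52  26 802] [435.13591022 409.58229426]
```

View pics/w3v.png

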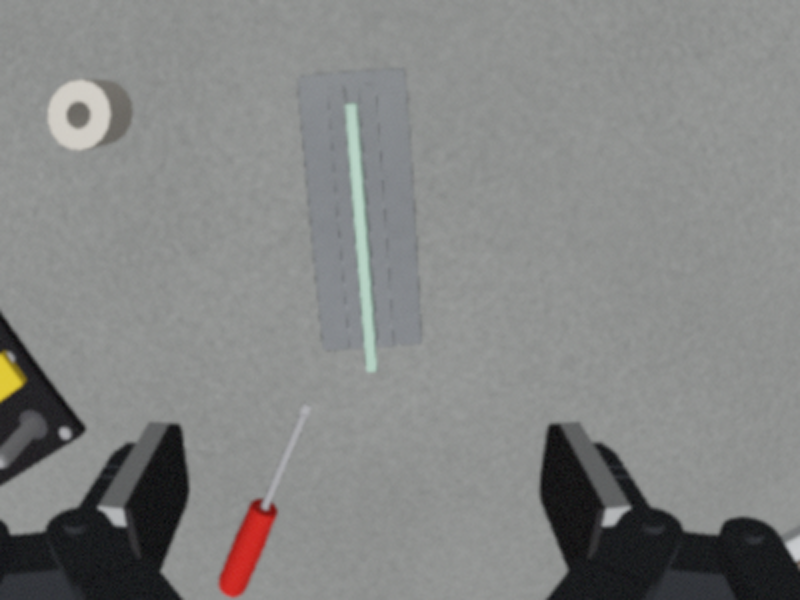

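The board's top edge runs from (351,104) to (371,371) in the crop. It is clear of the screwdriver at (250,545) and the sleeve at (80,115).

```bash
python3 - <<'E'
from h import *
c=load("w3");h=cv2.cvtColor(c["image"],cv2.COLOR_RGB2HSV)
m=cv2.inRange(h,(65,25,110),(90,140,255));m[260:]=0
ys,xs=np.nonzero(m);P=np.array([onz(c,p,.094)[:2] for p in zip(xs,ys)])
(ce,sz,an)=cv2.minAreaRect((P*1000).astype(np.float32));print(ce,sz,an)
vx,vy,x0,y0=cv2.fitLine((P*1000).astype(np.float32),cv2.DIST_L2,0,.01,.01).ravel();print("dir",np.degrees(np.arctan2(vy,vx)))
yaw=np.degrees(np.arctan2(vy,vx))+90
print(yaw,togo([ce[0]/1e3,ce[1]/1e3,.094-.016],yaw))
g=c["image"][120:200,40:200].astype(int)
# sleeve B top centroid (white)
m=cv2.inRange(h,(0,0,190),(180,35,255));m[:, 200:]=0;n,l,st,cc=cv2.connectedComponentsWithStats(m)
for i in range(1,n):
    if st[i,4]>150: print("sleeveB",st[i],onz(c,cc[i],.044))
E
```

```text
(550.1927490234375, 366.6336364746094) (7.380117416381836, 149.45851135253906) 71.87305450439453
dir -18.198057
71.80194 (array([ 0.47, -0.13, 21.35]), -4.24)
sleeveB [124 100  31  35 662] [0.41262855 0.23011238 0.044     ]
sleeveB [ 11 222  55  61 703] [ 0.5048616 -0.0487355  0.044    ]
```

```bash
python3 -m handwheel '[0.47,-0.13,0,0,0,-4.2,4,0,0,3.4,0,0,0,4,0,0,3.4,0,0,0,4,0,0,3.4,0,0,0,4,0,0,3.4,0,0,0,4,0,0,3.4,0,0,0,4,0,0,3,0,0,0,4,0,0,1.3,0,0,0,4,0,0,0,0,0,0,4]'
python3 - <<'E'
from h import *
print(togo([.5502,.3666,.078],71.8))
c=grab("wrist","w4")
E
python3 -m handwheel '[0,0,0,0,0,0,0,0,0,0,0,0,0,0,0,0,0,0,0,0,0,0,0,0,0,0,0,0,0,0,0,0,0,0,0,0,0,0,0,0,0,0,0,0,0,0,0,0,0]' 50
```

```text
time: 5.48
ee_pos: [0.547, 0.366, 0.0736]
tcp_rot: [0.157, 0.988, -0.002, -0.003]
contact_force: [-1.4, -0.2, 0.3]
width: 0.0398
grasp_force: 0.0
(array([-0.29,  0.16, -0.44]), 0.09)
time: 6.12
ee_pos: [0.5511, 0.3683, 0.0806]
tcp_rot: [0.156, 0.988, 0.001, 0.002]
contact_force: [-0.4, -2.0, 6.4]
width: 0.0046
grasp_force: 50.3
```

```bash
python3 -m handwheel '[0,0,-0.5,0,0,0,0,0,0,-1,0,0,0,0,0,0,-1,0,0,0,0,0,0,-1,0,0,0,0,0,0,0,0,0,0,0,0,0,0,0,0,0,0]' 50
python3 - <<'E'
from h import *
c=grab("wrist","w5");cv2.imwrite("pics/w5v.png",c["image"][:,:,::-1])
E
```

```text
time: 6.62
ee_pos: [0.5505, 0.3685, 0.1146]
tcp_rot: [0.156, 0.988, 0.001, 0.001]
contact_force: [0.1, 0.5, -2.0]
width: 0.0046
grasp_force: 49.3
```

View pics/w5v.png

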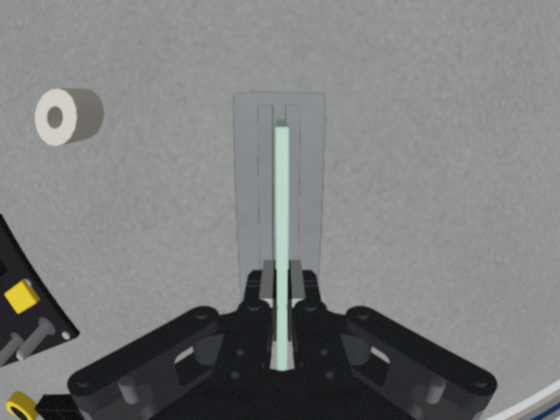

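Board held squarely: the top edge shows as a vertical line at column 282, centred between the fingers. Now I carry it over the slot.

```bash
python3 -m handwheel '[0,0,-2.5,0,0,0,0,0,0,-2.5,0,0,0,0,0,0,-2.5,0,0,0,0,0,0,-1,0,0,0,0,-0.63,-2.5,0,0,0,0,0,-0.63,-2.5,0,0,0,0,0,-0.63,-2.5,0,0,0,0,0,-0.63,-2.5,0,0,0,0,0,-0.63,-2.5,0,0,0,0,0,-0.63,-2.5,0,0,0,0,0,-0.63,-2.5,0,0,0,0,0,-0.63,-2.5,0,0,0,0,0]' 60 && python3 -m handwheel '[-0.63,-2.5,0,0,0,0,0,-0.63,-2.5,0,0,0,0,0,-0.63,-2.5,0,0,0,0,0,-0.63,-2.5,0,0,0,0,0,-0.63,-2.5,0,0,0,0,0,-0.63,-2.5,0,0,0,0,0,-0.63,-2.5,0,0,0,0,0,-0.63,-2.5,0,0,0,0,0,0,0,0,0,0,5,0,0,0,0,0,0,6,0,0,0,0,0,0,6,0]' && python3 -m handwheel '[0,0,0,0,0,6,0,0,0,0,0,0,6,0,0,0,0,0,0,6,0,0,0,0,0,0,6,0,0,0,0,0,0,6,0,0,0,0,0,0,6,0,0,0,0,0,0,6,0,0,0,0,0,0,3.8,0,0,0,0,0,0,0,0,0,0,0,0,0,0,0]'
cat >> h.py <<'E'
_a=np.radians(9);EX=np.array([np.cos(_a),np.sin(_a),0]);EY=np.array([-np.sin(_a),np.cos(_a),0]);O=np.array([.5586,-.0351,0])
def car(x,y,z): return O+EX*x+EY*y+np.array([0,0,z])
E
python3 - <<'E'
from h import *
print(togo(car(-.0355,0,.175),9),np.round(bot.read_state()["joint_pos"],2)); c=grab("wrist","w6")
cv2.imwrite("pics/w6v.png",c["image"][:,:,::-1])
E
```

```text
time: 7.67
ee_pos: [0.5354, 0.161, 0.1971]
tcp_rot: [0.156, 0.988, -0.0, -0.001]
contact_force: [-0.5, -0.4, -1.5]
width: 0.0043
grasp_force: 63.8
time: 8.58
ee_pos: [0.522, -0.0443, 0.1971]
tcp_rot: [0.303, 0.953, -0.0, -0.001]
contact_force: [-0.5, 0.4, -1.7]
width: 0.0043
grasp_force: 63.8
time: 9.42
ee_pos: [0.5222, -0.0435, 0.1975]
tcp_rot: [0.647, 0.763, -0.0, -0.001]
contact_force: [0.6, -0.0, -1.2]
width: 0.0037
grasp_force: 63.8
(array([0.25, 0.18, 2.25]), 0.41) [-0.24  0.23 -0.15  1.19 -0.    1.17]
```

View pics/w6v.png

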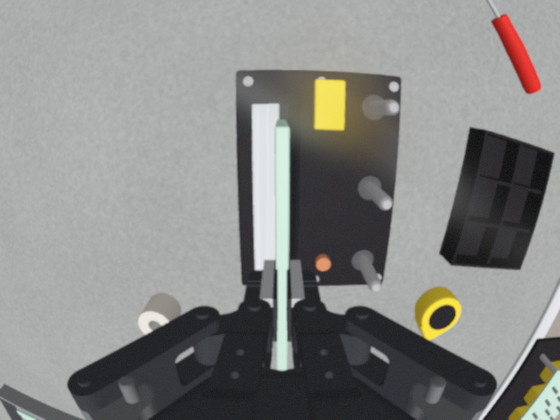

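```bash
python3 -m handwheel '[0.25,0.18,0,0,0,0.4,0,0,0,2,0,0,0,0,0,0,1.5,0,0,0,0,0,0,1,0,0,0,0,0,0,0.6,0,0,0,0,0,0,0.6,0,0,0,0,0,0,0,0,0,0,0]' && python3 -c "
from h import *
print(togo(car(-.0355,0,.14),9))"
```

```text
time: 10.05
ee_pos: [0.5235, -0.0406, 0.1403]
tcp_rot: [0.65, 0.76, -0.0, -0.001]
contact_force: [0.1, -0.1, -0.5]
width: 0.0042
grasp_force: 63.8
(array([-0.  ,  0.  ,  0.03]), -0.09)
```

```bash
python3 -m handwheel '[0,0,0.8,0,0,0,0,0,0,0.8,0,0,0,0,0,0,0.8,0,0,0,0,0,0,0.8,0,0,0,0,0,0,0.8,0,0,0,0,0,0,0,0,0,0,0]' && python3 -m handwheel '[0,0,0.5,0,0,0,0,0,0,0.4,0,0,0,0,0,0,0.4,0,0,0,0,0,0,0.3,0,0,0,0,0,0,0,0,0,0,0]'; python3 -c "
from h import *
print(togo(car(-.0355,0,.0826),9)); grab('scene','s2')"
```

```text
time: 10.55
ee_pos: [0.5227, -0.0405, 0.0992]
tcp_rot: [0.65, 0.76, -0.001, -0.001]
contact_force: [-0.2, -0.6, -2.3]
width: 0.0041
grasp_force: 63.8
time: 10.97
ee_pos: [0.5236, -0.0408, 0.0847]
tcp_rot: [0.65, 0.76, -0.0, -0.0]
contact_force: [-0.2, 0.6, -1.5]
width: 0.0042
grasp_force: 63.8
(array([ 0.01, -0.01,  0.21]), -0.11)
```

```bash
python3 -m handwheel '[0,0,0.2,0,0,0,0,0,0,0.2,0,0,0,0,0,0,0,0,0,0,0]' && python3 -m handwheel '[0,0,0,0,0,0,2,0,0,0,0,0,0,3,0,0,0,0,0,0,3,0,0,0,0,0,0,3,0,0,-2,0,0,0,3,0,0,-2,0,0,0,3,0,0,-2,0,0,0,0,0,0,0,0,0,0,0,0,0,0,0,0,0,0,0,0,0,0,0,0,0]'; python3 - <<'E'
from h import *
c=grab("wrist","w7");b=grab("side","d2")
v=np.hstack([cv2.resize(c["image"][60:280,200:430],(440,420)),cv2.resize(b["image"][180:270,200:320],None,fx=3,fy=4.67)])
cv2.imwrite("pics/w7v.png",v[:,:,::-1])
E
```

```text
time: 11.27
ee_pos: [0.5249, -0.0408, 0.0826]
tcp_rot: [0.65, 0.76, 0.001, 0.001]
contact_force: [-1.0, 1.7, 6.4]
width: 0.004
grasp_force: 64.9
time: 12.1
ee_pos: [0.5237, -0.0408, 0.1406]
tcp_rot: [0.65, 0.76, -0.0, -0.0]
contact_force: [0.0, -0.3, 0.2]
width: -0.0002
grasp_force: 0.0
```

View pics/w7v.png

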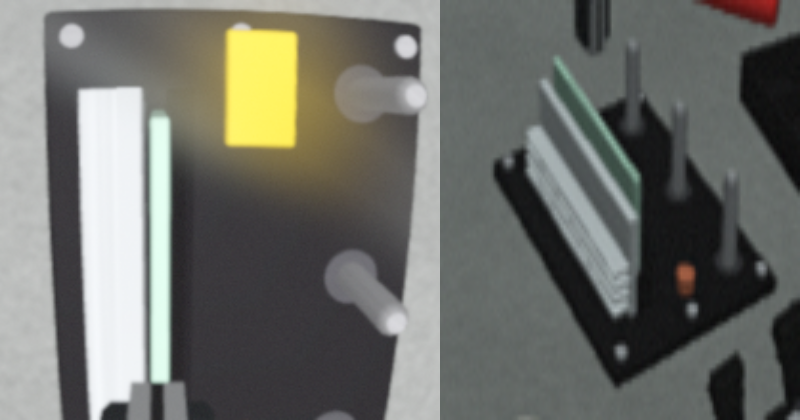

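The board stands in the slot beside the bar (left panel: edge at column 160, bar at 110). A light tap down confirms it is seated.

```bash
python3 -m handwheel '[0,0,2,0,0,0,0,0,0,2,0,0,0,0,0,0,0.3,0,0,0,0,0,0,0.2,0,0,0,0,0,0,0.2,0,0,0,0,0,0,0,0,0,0,0]' && python3 -m handwheel '[0,0,-3,0,0,0,4,0,0,-3.5,0,0,0,8.5,0,0,-3.5,0,0,0,8.5,0,0,-3.5,0,0,0,8.5,0,0,-2,0,0,0,8.5,0,0,0,0,0,0,8.5]'; python3 - <<'E'
from h import *
a=grab("scene","s3"); b=grab("side","d3")
for n,c in(("scene",a),("side",b)):
    h=cv2.cvtColor(c["image"],cv2.COLOR_RGB2HSV); m=cv2.inRange(h,(0,0,165),(180,40,255))
    k,l,st,cc=cv2.connectedComponentsWithStats(m)
    for i in range(1,k):
        if 20<st[i,4]<400: 
            p=onz(c,cc[i],.044)
            if .3<p[0]<.8 and abs(p[1])<.45: print(n,st[i],np.round(cc[i],1),np.round(p,3))
E
```

```text
time: 12.7
ee_pos: [0.5243, -0.0404, 0.0959]
tcp_rot: [0.65, 0.76, 0.001, 0.0]
contact_force: [-3.6, 2.7, 15.5]
width: 0.0003
grasp_force: 7.7
time: 13.2
ee_pos: [0.526, -0.0413, 0.2539]
tcp_rot: [0.65, 0.76, 0.002, 0.003]
contact_force: [0.1, -0.3, 0.5]
width: 0.0724
grasp_force: 0.0
scene [312 170  12   8  60] [317.5 173.5] [ 0.398 -0.226  0.044]
scene [298 200  28  29  44] [312.4 215.1] [ 0.502 -0.073  0.044]
scene [383 272  15  13 109] [389.8 277.7] [0.415 0.23  0.044]
side [182 180  13   6  38] [187.7 182.3] [0.411 0.227 0.044]
side [234 197  31  30  52] [250.5 213.1] [ 0.534 -0.009  0.044]
side [230 207  32  32 158] [245.7 222.9] [ 0.505 -0.049  0.044]
side [219 271  18  11  84] [226.  274.9] [ 0.394 -0.226  0.044]
```

```bash
python3 -m handwheel '[-2.7,-2.65,0,0,0,0,8.5,-2.7,-2.65,0,0,0,0,8.5,-2.7,-2.65,0,0,0,0,8.5,-2.7,-2.65,0,0,0,0,8.5,-2.7,-2.65,0,0,0,0,8.5,-2.7,-2.65,0,0,0,0,8.5,0,0,0,0,0,0,8.5,0,0,0,0,0,0,8.5,0,0,0,0,0,0,8.5]'; cat >> h.py <<'E'
def sleeve(c,near,z=.044):
    h=cv2.cvtColor(c["image"],cv2.COLOR_RGB2HSV); m=cv2.inRange(h,(0,0,170),(180,45,255))
    k,l,st,cc=cv2.connectedComponentsWithStats(m); out=[]
    for i in range(1,k):
        if st[i,4]<100: continue
        cn=max(cv2.findContours((l==i).astype(np.uint8),cv2.RETR_EXTERNAL,cv2.CHAIN_APPROX_NONE)[0],key=len)[:,0]
        W=np.array([onz(c,p,z)[:2]*1e3 for p in cn.astype(float)],np.float32)
        (x,y),(a,b),_=cv2.fitEllipse(W) if len(W)>5 else ((0,0),(0,0),0)
        if np.hypot(x/1e3-near[0],y/1e3-near[1])<.06: out.append((round(x/1e3,4),round(y/1e3,4),round(a,1),round(b,1)))
    return out
E
python3 - <<'E'
from h import *
c=grab("wrist","w8");o=sleeve(c,(.394,-.226));print(o)
for s in o: print(togo([s[0],s[1],.022],9))
v=c["image"][60:360,80:480];cv2.imwrite("pics/w8v.png",cv2.resize(v,(600,450))[:,:,::-1])
E
```

```text
time: 14.05
ee_pos: [0.3911, -0.2249, 0.2477]
tcp_rot: [0.651, 0.759, 0.0, -0.002]
contact_force: [0.3, -0.3, -0.7]
width: 0.0849
grasp_force: 0.0
[(0.3953, -0.2282, 44.7, 44.9)]
(array([-0.47,  0.34, 22.6 ]), -0.09)
```

View pics/w8v.png

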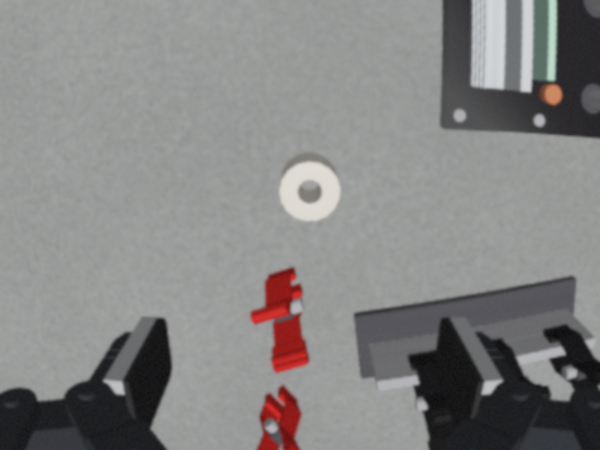

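```bash
python3 -m handwheel '[-0.47,0.34,0,0,0,0,8.5,0,0,3.6,0,0,0,8.5,0,0,3.6,0,0,0,8.5,0,0,3.6,0,0,0,8.5,0,0,3.6,0,0,0,8.5,0,0,3.6,0,0,0,8.5,0,0,2.9,0,0,0,8.5,0,0,1.8,0,0,0,8.5,0,0,0,0,0,0,8.5,0,0,0,0,0,0,8.5]'&& python3 -m handwheel '[0,0,0,0,0,0,4,0,0,0,0,0,0,4,0,0,0,0,0,0,4,0,0,0,0,0,0,4,0,0,0,0,0,0,4,0,0,0,0,0,0,4]' 30 && python3 -m handwheel '[0,0,-1,0,0,0,4,0,0,-2,0,0,0,4,0,0,-3,0,0,0,4,0,0,-3,0,0,0,4,0,0,-3,0,0,0,4,0,0,-1,0,0,0,4,0,0,0,0,0,0,4,0,0,0,0,0,0,4]' 30
python3 -c "
from h import *
P1=car(.0535,-.0835,.145);print(P1,togo(P1,9))
s=sleeve(grab('wrist','w9'),bot.read_state()['ee_pos'],bot.read_state()['ee_pos'][2]+.024);print(s)"
```

```text
time: 14.93
ee_pos: [0.396, -0.2282, 0.0215]
tcp_rot: [0.649, 0.761, -0.0, -0.001]
contact_force: [-0.0, 0.3, -0.0]
width: 0.0848
grasp_force: 0.0
time: 15.43
ee_pos: [0.3972, -0.2304, 0.024]
tcp_rot: [0.65, 0.76, 0.0, 0.002]
contact_force: [-0.3, 1.1, 5.7]
width: 0.0451
grasp_force: 30.0
time: 16.1
ee_pos: [0.3962, -0.2298, 0.1525]
tcp_rot: [0.65, 0.76, -0.0, 0.001]
contact_force: [0.0, 0.2, -1.1]
width: 0.0447
grasp_force: 31.0
[ 0.6245036  -0.10920273  0.145     ] (array([ 8.39, 24.42,  0.77]), -0.12)
[(0.3947, -0.2253, 42.8, 43.2)]
```

```bash
python3 -m handwheel '[1.2,3.5,0,0,0,0,4,1.2,3.5,0,0,0,0,4,1.2,3.5,0,0,0,0,4,1.2,3.5,0,0,0,0,4,1.2,3.5,0,0,0,0,4,1.2,3.5,0,0,0,0,4,1.2,3.4,0,0,0,0,4,0,0,0,0,0,0,4,0,0,0,0,0,0,4,0,0,0,0,0,0,4]'
python3 - <<'E'
from h import *
c=grab("wrist","w10");s=bot.read_state();print(s["ee_pos"],s["width"])
print(sleeve(c,s["ee_pos"],s["ee_pos"][2]+.020))
v=c["image"][60:360,140:540];cv2.imwrite("pics/w10v.png",cv2.resize(v,(800,600),interpolation=cv2.INTER_CUBIC)[:,:,::-1])
E
```

```text
time: 16.98
ee_pos: [0.6225, -0.1084, 0.1497]
tcp_rot: [0.65, 0.76, -0.001, -0.002]
contact_force: [-0.1, -0.4, -0.9]
width: 0.0454
grasp_force: 31.2
[ 0.62235678 -0.10892094  0.15051678] 0.045329846709645
[(0.6212, -0.1054, 43.8, 44.5)]
```

View pics/w10v.png

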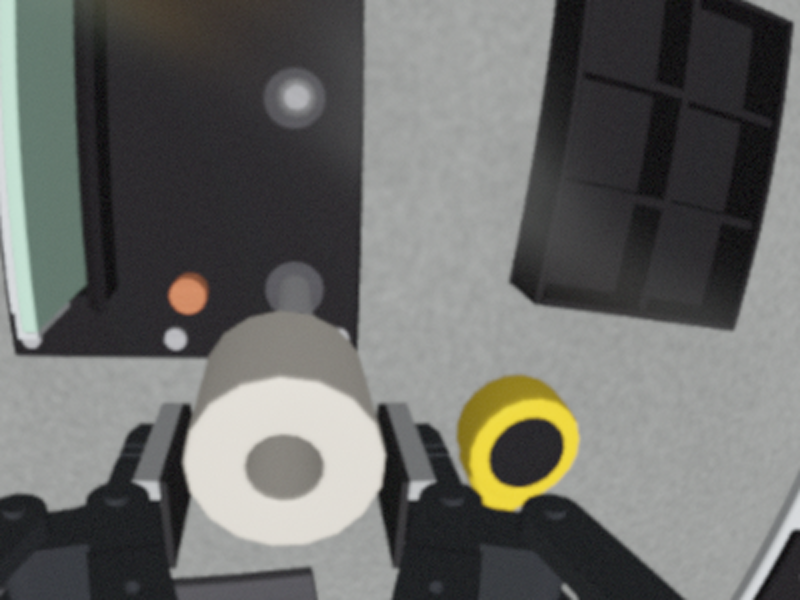

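The sleeve is held between the pads at (284,460) in the crop. Post 2's top is at (296,97) and post 1's base at (295,290).

```bash
python3 - <<'E'
from h import *
c=load("w10");f=lambda p:(p[0]/2+140-.25,p[1]/2+60-.25)
p2=onz(c,f((296,97)),.074);b2=onz(c,f((295,97)),.012);b1=onz(c,f((294,289)),.012);print("post2",p2,b2,"post1 base",b1,"post1",p2-.085*EY)
bore=onz(c,f((284,467)),.1505+.020);print("bore",bore)
s=bot.read_state();M=R.from_quat(s["tcp_rot"]).as_matrix()
for q in((.6212,-.1054),bore[:2]):
    d=(p2-.085*EY)[:2]-q; print(np.round(M.T@np.array([*d,0])*100,2))
# refine post2 by local centroid
h=c["image"].astype(float).mean(2)[95:122,274:302];print(np.round(c["image"].astype(int).sum(2)[108,270:306]//3).tolist())
E
```

```text
post2 [ 0.61259296 -0.02735941  0.074     ] [ 0.61295796 -0.02702066  0.012     ] post1 base [ 0.62599096 -0.11116495  0.012     ] post1 [ 0.62588989 -0.11131291  0.074     ]
bore [ 0.62123144 -0.10510447  0.1705    ]
[-0.66  0.37 -0.  ]
[-0.69  0.36 -0.  ]
[55, 64, 79, 86, 90, 88, 89, 93, 102, 112, 122, 139, 162, 174, 179, 181, 180, 181, 179, 179, 177, 177, 176, 172, 158, 140, 127, 114, 102, 95, 94, 92, 79, 69, 64, 65]
```

```bash
python3 -m handwheel '[-0.58,0.36,0,0,0,0,4,0,0,2,0,0,0,4,0,0,1.5,0,0,0,4,0,0,1,0,0,0,4,0,0,0.4,0,0,0,4,0,0,0.4,0,0,0,4,0,0,0.4,0,0,0,4,0,0,0,0,0,0,4]' 30; python3 -m handwheel '[0,0,0.3,0,0,0,4,0,0,0.3,0,0,0,4,0,0,0.3,0,0,0,4,0,0,0,0,0,0,4]' 30
```

```text
time: 17.7
ee_pos: [0.6285, -0.1143, 0.0951]
tcp_rot: [0.65, 0.76, -0.0, 0.0]
contact_force: [-0.2, -0.2, -0.7]
width: 0.0447
grasp_force: 31.2
time: 18.03
ee_pos: [0.6283, -0.1139, 0.0857]
tcp_rot: [0.65, 0.76, -0.0, -0.0]
contact_force: [-1.0, 0.3, -1.3]
width: 0.0452
grasp_force: 31.2
```

```bash
python3 -m handwheel '[0,0,0.6,0,0,0,4,0,0,0.6,0,0,0,4,0,0,0.6,0,0,0,4,0,0,0.6,0,0,0,4,0,0,0,0,0,0,4]' 30; python3 -m handwheel '[0,0,0.6,0,0,0,4,0,0,0.6,0,0,0,4,0,0,0.6,0,0,0,4,0,0,0.5,0,0,0,4,0,0,0,0,0,0,4]' 30
```

```text
time: 18.45
ee_pos: [0.6276, -0.1138, 0.0603]
tcp_rot: [0.65, 0.76, -0.001, -0.001]
contact_force: [-0.9, -0.1, -0.2]
width: 0.045
grasp_force: 31.2
time: 18.87
ee_pos: [0.6278, -0.1138, 0.0377]
tcp_rot: [0.65, 0.76, -0.0, -0.001]
contact_force: [-0.4, 0.5, -0.7]
width: 0.0449
grasp_force: 31.2
```

```bash
python3 -m handwheel '[0,0,0.2,0,0,0,4,0,0,0,0,0,0,4,0,0,0,0,0,0,6,0,0,0,0,0,0,6,0,0,0,0,0,0,6,0,0,-2,0,0,0,6,0,0,-3.6,0,0,0,6,0,0,-4,0,0,0,6,0,0,-4,0,0,0,6,0,0,-4,0,0,0,6,0,0,-4,0,0,0,8.5]' 30; python3 -m handwheel '[3.4,-1.45,0,0,0,0,8.5,3.4,-1.45,0,0,0,0,8.5,3.4,-1.45,0,0,0,0,8.5,3.4,-1.45,0,0,0,0,8.5,3.4,-1.45,0,0,0,0,8.5,3.4,-1.45,0,0,0,0,8.5,3.4,-1.45,0,0,0,0,8.5,3.4,-1.45,0,0,0,0,8.5,3.4,-1.45,0,0,0,0,8.5,3.4,-1.45,0,0,0,0,8.5,3.4,-1.45,0,0,0,0,8.5,0,0,0,0,0,0,8.5]'; python3 -m handwheel '[0,0,0,0,0,0,8.5,0,0,0,0,0,0,8.5]'
python3 - <<'E'
from h import *
c=grab("wrist","w11");o=sleeve(c,(.412,.230));print(o)
for s in o: print(togo([s[0],s[1],.02],9))
a=grab("scene","s4");print(sleeve(a,(.62,-.11),.056),sleeve(a,(.412,.23)))
E
```

```text
time: 19.78
ee_pos: [0.6283, -0.1139, 0.2558]
tcp_rot: [0.65, 0.76, 0.0, 0.001]
contact_force: [1.5, 0.1, -0.3]
width: 0.0701
grasp_force: 0.0
time: 20.78
ee_pos: [0.4096, 0.235, 0.254]
tcp_rot: [0.648, 0.762, 0.001, -0.001]
contact_force: [-0.9, 0.5, -0.0]
width: 0.085
grasp_force: 0.0
time: 20.95
ee_pos: [0.4134, 0.2309, 0.2537]
tcp_rot: [0.65, 0.76, 0.0, 0.0]
contact_force: [0.1, 1.3, -0.7]
width: 0.0852
grasp_force: 0.0
[(0.4124, 0.2296, 44.0, 44.3)]
(array([-0.05, -0.17, 23.35]), -0.14)
[] []
```

```bash
python3 -m handwheel '[0.1,-0.15,0,0,0,0,8.5,0,0,3.6,0,0,0,8.5,0,0,3.6,0,0,0,8.5,0,0,3.6,0,0,0,8.5,0,0,3.6,0,0,0,8.5,0,0,3.6,0,0,0,8.5,0,0,3.4,0,0,0,8.5,0,0,1.9,0,0,0,8.5,0,0,0,0,0,0,8.5,0,0,0,0,0,0,8.5]'&& python3 -m handwheel '[0,0,0,0,0,0,4,0,0,0,0,0,0,4,0,0,0,0,0,0,4,0,0,0,0,0,0,4,0,0,0,0,0,0,4,0,0,0,0,0,0,4]' 30 && python3 -m handwheel '[0,0,-1,0,0,0,4,0,0,-2,0,0,0,4,0,0,-3,0,0,0,4,0,0,-3,0,0,0,4,0,0,-3,0,0,0,4,0,0,-1,0,0,0,4,0,0,0,0,0,0,4,0,0,0,0,0,0,4]' 30
python3 -c "
from h import *
P=np.array([.6126,-.0274,.15]);print(togo(P,9))
s=bot.read_state()['ee_pos'];print(sleeve(grab('wrist','w12'),s,s[2]+.021),s)"
```

```text
time: 21.88
ee_pos: [0.4111, 0.2305, 0.0196]
tcp_rot: [0.651, 0.759, -0.001, -0.001]
contact_force: [0.2, 0.5, 1.5]
width: 0.0849
grasp_force: 0.0
time: 22.38
ee_pos: [0.4131, 0.232, 0.0221]
tcp_rot: [0.65, 0.76, 0.001, 0.001]
contact_force: [-1.0, -1.0, 6.2]
width: 0.0446
grasp_force: 30.1
time: 23.05
ee_pos: [0.4118, 0.2317, 0.1505]
tcp_rot: [0.65, 0.76, 0.001, 0.0]
contact_force: [0.2, 0.1, -1.1]
width: 0.045
grasp_force: 31.1
(array([-28.71,  15.83,   0.07]), -0.1)
[(0.4114, 0.229, 44.2, 44.5)] [0.41183513 0.23172962 0.15053126]
```

```bash
python3 -m handwheel '[-3.16,1.76,0,0,0,0,4,-3.16,1.76,0,0,0,0,4,-3.16,1.76,0,0,0,0,4,-3.16,1.76,0,0,0,0,4,-3.16,1.76,0,0,0,0,4,-3.16,1.76,0,0,0,0,4,-3.16,1.76,0,0,0,0,4,-3.16,1.76,0,0,0,0,4,-3.16,1.76,0,0,0,0,4,0,0,0,0,0,0,4,0,0,0,0,0,0,4,0,0,0,0,0,0,4]'
python3 - <<'E'
from h import *
c=grab("wrist","w13");s=bot.read_state();print(s["ee_pos"],s["width"])
q=sleeve(c,s["ee_pos"],s["ee_pos"][2]+.021);print(q)
M=R.from_quat(s["tcp_rot"]).as_matrix()
for k in q: print(np.round(M.T@np.array([.6126-k[0],-.0274-k[1],0])*100,2))
v=c["image"][60:360,140:540];cv2.imwrite("pics/w13v.png",cv2.resize(v,(800,600),interpolation=cv2.INTER_CUBIC)[:,:,::-1])
E
```

```text
time: 24.1
ee_pos: [0.6104, -0.0248, 0.1478]
tcp_rot: [0.65, 0.76, -0.001, -0.002]
contact_force: [-0.1, 0.3, -0.6]
width: 0.0448
grasp_force: 31.2
[ 0.61037576 -0.0241871   0.14843288] 0.04455398550457876
[(0.61, -0.0272, 44.3, 45.1)]
[-0.06  0.25 -0.  ]
```

View pics/w13v.png

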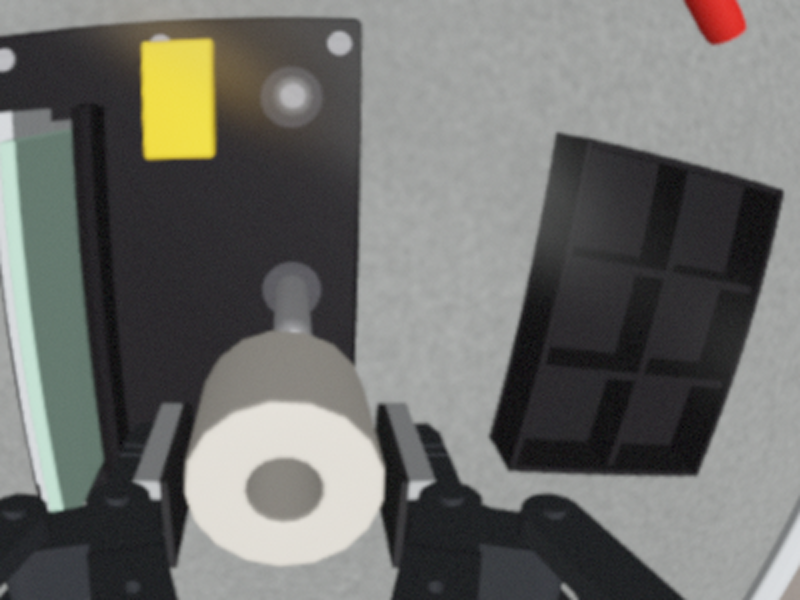

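The sleeve is at (285,480) in the crop, just off post 2, whose base is at (292,290). A small correction, then down.

```bash
python3 -m handwheel '[0,0.25,0,0,0,0,4,0,0,2,0,0,0,4,0,0,1.5,0,0,0,4,0,0,1,0,0,0,4,0,0,0.4,0,0,0,4,0,0,0.4,0,0,0,4,0,0,0.4,0,0,0,4,0,0,0,0,0,0,4]' 30; python3 -m handwheel '[0,0,0.3,0,0,0,4,0,0,0.3,0,0,0,4,0,0,0.3,0,0,0,4,0,0,0,0,0,0,4]' 30;  python3 -m handwheel '[0,0,0.6,0,0,0,4,0,0,0.6,0,0,0,4,0,0,0,0,0,0,4]' 30
```

```text
time: 24.82
ee_pos: [0.6144, -0.0243, 0.0932]
tcp_rot: [0.65, 0.76, -0.0, 0.0]
contact_force: [-0.0, 0.3, -1.2]
width: 0.0449
grasp_force: 31.2
time: 25.15
ee_pos: [0.6143, -0.0246, 0.0838]
tcp_rot: [0.65, 0.76, -0.0, -0.0]
contact_force: [-0.1, 0.5, -1.1]
width: 0.0447
grasp_force: 31.2
time: 25.4
ee_pos: [0.6137, -0.0244, 0.0707]
tcp_rot: [0.65, 0.76, -0.0, -0.001]
contact_force: [-0.2, 0.4, -0.6]
width: 0.0448
grasp_force: 31.2
```

```bash
python3 -m handwheel '[0,0,0.7,0,0,0,4,0,0,0.7,0,0,0,4,0,0,0.7,0,0,0,4,0,0,0.7,0,0,0,4,0,0,0.5,0,0,0,4,0,0,0.4,0,0,0,4,0,0,0,0,0,0,4,0,0,0,0,0,0,4]' 30; python3 -m handwheel '[0,0,0,0,0,0,6,0,0,0,0,0,0,6,0,0,0,0,0,0,6,0,0,-2,0,0,0,6,0,0,-3.6,0,0,0,6,0,0,-4,0,0,0,6,0,0,-4,0,0,0,6,0,0,-4,0,0,0,6,0,0,-4,0,0,0,8.5,0,0,-4,0,0,0,8.5]' 30; python3 -m handwheel '[-3.45,-1,0,0,0,0,8.5,-3.45,-1,0,0,0,0,8.5,-3.45,-1,0,0,0,0,8.5,-3.45,-1,0,0,0,0,8.5,-3.45,-1,0,0,0,0,8.5,-3.45,-1,0,0,0,0,8.5,-3.45,-1,0,0,0,0,8.5,-3.45,-1,0,0,0,0,8.5,-3.45,-1,0,0,0,0,8.5,0,0,0,0,0,-6.5,8.5,0,0,0,0,0,-6.5,8.5,0,0,0,0,0,-6.5,8.5]';python3 -m handwheel '[0,0,0,0,0,-7,8.5,0,0,0,0,0,-7,8.5,0,0,0,0,0,-7,8.5,0,0,0,0,0,-7,8.5,0,0,0,0,0,-7,8.5,0,0,0,0,0,-7,8.5,0,0,0,0,0,-7,8.5,0,0,0,0,0,-7,8.5,0,0,0,0,0,-7,8.5,0,0,0,0,0,-7,8.5,0,0,0,0,0,-6.5,8.5,0,0,0,0,0,0,8.5]'; python3 -m handwheel '[0,0,0,0,0,0,8.5,0,0,0,0,0,0,8.5]'
python3 - <<'E'
from h import *
c=grab("wrist","w14");v=c["image"][60:360,100:500];cv2.imwrite("pics/w14v.png",cv2.resize(v,(800,600),interpolation=cv2.INTER_CUBIC)[:,:,::-1])
b=grab("side","d4");a=grab("scene","s5")
E
```

```text
time: 26.07
ee_pos: [0.6145, -0.0245, 0.0351]
tcp_rot: [0.65, 0.76, -0.0, 0.0]
contact_force: [0.4, -0.7, -0.5]
width: 0.0447
grasp_force: 31.2
time: 26.9
ee_pos: [0.6141, -0.0244, 0.2937]
tcp_rot: [0.65, 0.76, 0.0, 0.0]
contact_force: [0.7, -1.4, 0.2]
width: 0.0817
grasp_force: 0.0
time: 27.9
ee_pos: [0.5731, -0.3465, 0.291]
tcp_rot: [0.511, 0.86, 0.0, -0.0]
contact_force: [0.2, -0.4, 1.1]
width: 0.0849
grasp_force: 0.0
time: 28.9
ee_pos: [0.5736, -0.3452, 0.2914]
tcp_rot: [-0.131, 0.991, -0.0, 0.0]
contact_force: [-0.2, -0.4, 0.1]
width: 0.0851
grasp_force: 0.0
time: 29.07
ee_pos: [0.5735, -0.3452, 0.2914]
tcp_rot: [-0.128, 0.992, -0.0, 0.0]
contact_force: [-0.3, -0.2, -0.3]
width: 0.085
grasp_force: 0.0
```

View pics/w14v.png

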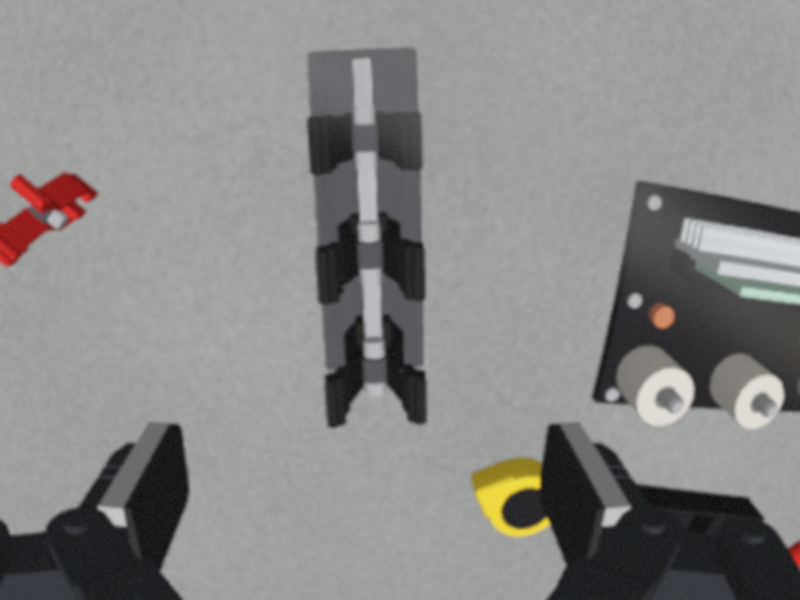

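Both sleeves sit low on their posts (tips showing at (668,400) and (765,405)). The three parked clamps' grips are centred at (365,142), (371,272) and (377,398).

```bash
python3 - <<'E'
from h import *
c=load("w14");f=lambda p:(p[0]/2+100-.25,p[1]/2+60-.25)
G={"T":[(308,117),(313,173),(421,114),(422,170)],"M":[(318,247),(322,302),(424,243),(425,300)],"B":[(328,372),(331,427),(425,368),(426,424)]}
for z in(.138,.142):
    C=[]
    for k,q in G.items():
        w=np.array([onz(c,f(p),z) for p in q]);C.append(w.mean(0)[:2])
        print(z,k,"ctr",np.round(w.mean(0),4),"across",np.linalg.norm(w[:2].mean(0)-w[2:].mean(0)).round(4),"wid",np.linalg.norm(w[0]-w[1]).round(4))
    d=C[2]-C[0];print("spacing",np.linalg.norm(C[1]-C[0]),np.linalg.norm(C[2]-C[1]),"dir",np.degrees(np.arctan2(d[1],d[0])))
l=[onz(c,f(p),.07) for p in((362,58),(366,180),(371,290),(374,392))];print(np.round(l,4));d=l[2]-l[0];print(np.degrees(np.arctan2(d[1],d[0])))
print(togo([*C[2],.122],np.degrees(np.arctan2(d[1],d[0]))+90))
E
```

```text
0.138 T ctr [ 0.5143 -0.359   0.138 ] across 0.0503 wid 0.0258
0.138 M ctr [ 0.5726 -0.3406  0.138 ] across 0.0494 wid 0.027
0.138 B ctr [ 0.6353 -0.3211  0.138 ] across 0.0487 wid 0.0313
spacing 0.06117800825111379 0.06564744761235848 dir 17.414363738170707
0.142 T ctr [ 0.514  -0.3591  0.142 ] across 0.0496 wid 0.0254
0.142 M ctr [ 0.5716 -0.3409  0.142 ] across 0.0488 wid 0.0267
0.142 B ctr [ 0.6334 -0.3217  0.142 ] across 0.0481 wid 0.0309
spacing 0.060350950138163474 0.06475996768788263 dir 17.41436373817066
[[ 0.4731 -0.3719  0.07  ]
 [ 0.5389 -0.3523  0.07  ]
 [ 0.6005 -0.3331  0.07  ]
 [ 0.6638 -0.3143  0.07  ]]
16.955598649394904
(array([-6.39,  0.75, 16.94]), -2.14)
```

```bash
python3 -m handwheel '[0,0,0,0,0,-2.1,8.5,3.1,0.22,0,0,0,0,8.5,3.2,0.22,0,0,0,0,8.5,0,0,3,0,0,0,8.5,0,0,3,0,0,0,8.5,0,0,3,0,0,0,8.5,0,0,3,0,0,0,8.5,0,0,2.5,0,0,0,8.5,0,0,1.9,0,0,0,8.5,0,0,0.4,0,0,0,8.5,0,0,0,0,0,0,8.5,0,0,0,0,0,0,8.5]';python3 -c "
from h import *
print(togo([.5115,-.3595,.122],107.1));c=grab('wrist','w15');b=grab('side','d5')
v=np.hstack([cv2.resize(c['image'][130:390,150:430],(420,390)),cv2.resize(b['image'][220:350,240:380],(380,353))[:353]] if 0 else [cv2.resize(c['image'][130:390,150:430],(400,400)),cv2.resize(b['image'][220:350,240:380],(400,400))])
cv2.imwrite('pics/w15v.png',v[:,:,::-1])"
```

```text
time: 30.22
ee_pos: [0.5124, -0.3598, 0.1243]
tcp_rot: [-0.148, 0.989, -0.0, 0.0]
contact_force: [0.1, 0.1, 0.9]
width: 0.0849
grasp_force: 0.0
(array([0.08, 0.05, 0.23]), -0.13)
```

View pics/w15v.png

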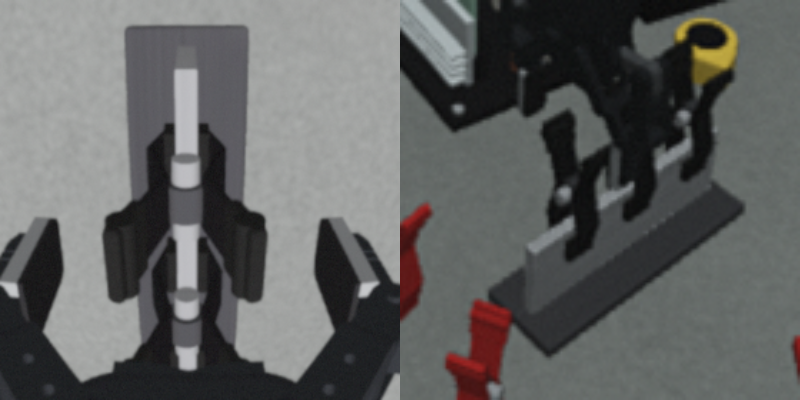

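The fingers straddle the near clamp's grips (104 to 267 in the crop) symmetrically. Squeeze and lift.

```bash
python3 -m handwheel '[0,0,0.2,0,0,0,5.5,0,0,0,0,0,0,4.5,0,0,0,0,0,0,3.5,0,0,0,0,0,0,3,0,0,0,0,0,0,2.9,0,0,0,0,0,0,2.9,0,0,0,0,0,0,2.9,0,0,0,0,0,0,2.9,0,0,0,0,0,0,2.9]' 40; python3 -m handwheel '[0,0,-0.5,0,0,0,2.9,0,0,-1,0,0,0,2.9,0,0,-1,0,0,0,2.9,0,0,-2,0,0,0,2.9,0,0,-2,0,0,0,2.9,0,0,-2,0,0,0,2.9,0,0,-2,0,0,0,2.9,0,0,0,0,0,0,2.9,0,0,0,0,0,0,2.9]' 40; python3 -c "
from h import *
c=grab('wrist','w16');b=grab('side','d6')
v=np.hstack([cv2.resize(c['image'][130:390,150:430],(400,400)),cv2.resize(b['image'][200:330,240:380],(400,400))])
cv2.imwrite('pics/w16v.png',v[:,:,::-1])"
```

```text
time: 31.07
ee_pos: [0.5119, -0.3594, 0.1212]
tcp_rot: [-0.148, 0.989, 0.0, -0.0]
contact_force: [0.7, -0.6, -1.8]
width: 0.0297
grasp_force: 11.0
time: 31.82
ee_pos: [0.5129, -0.3602, 0.2288]
tcp_rot: [-0.148, 0.989, -0.002, 0.001]
contact_force: [-0.1, 0.3, -0.7]
width: 0.0292
grasp_force: 10.9
```

View pics/w16v.png

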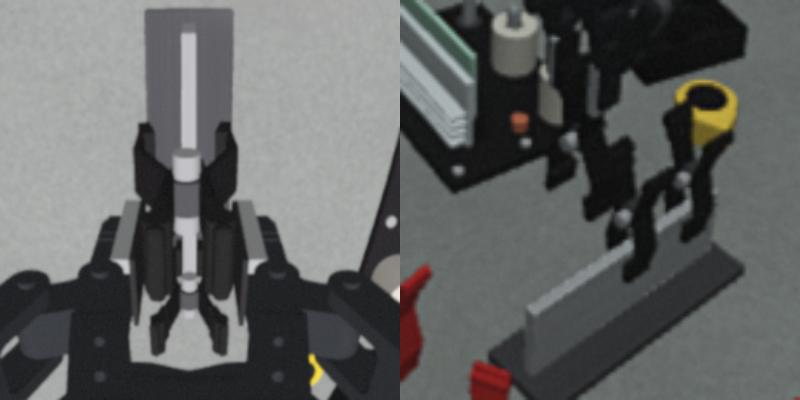

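(That was my 15th view, one over the limit, so from here I look at numbers only.) The clamp hangs upright in the fingers and is clear of the rail. I carry it over the bar and turn it.

```bash
python3 -m handwheel '[0,0,-2.2,0,0,0,2.9,-0.8,2.7,0,0,0,0,2.9,-0.8,2.7,0,0,0,0,2.9,-0.8,2.7,0,0,0,0,2.9,-0.8,2.7,0,0,0,0,2.9,-0.8,2.7,0,0,0,0,2.9,-0.8,2.7,0,0,0,0,2.9,-0.8,2.7,0,0,0,0,2.9,-0.8,2.7,0,0,0,0,2.9,-0.8,2.7,0,0,0,0,2.9,-0.8,2.7,0,0,0,0,2.9,-0.8,2.7,0,0,0,0,2.9]' 40; python3 -m handwheel '[-0.8,2.7,0,0,0,0,2.9,-0.8,2.8,0,0,0,0,2.9,0,0,0,0,0,-6.8,2.9,0,0,0,0,0,-6.8,2.9,0,0,0,0,0,-6.8,2.9,0,0,0,0,0,-6.8,2.9,0,0,0,0,0,-6.8,2.9,0,0,0,0,0,-6.8,2.9,0,0,0,0,0,-6.8,2.9,0,0,0,0,0,-6.8,2.9,0,0,0,0,0,-6.8,2.9,0,0,0,0,0,-6.8,2.9]' 40; python3 -m handwheel '[0,0,0,0,0,-6.8,2.9,0,0,0,0,0,-7,2.9,0,0,0,0,0,0,2.9,0,0,0,0,0,0,2.9,0,0,0,0,0,0,2.9]' 40
python3 - <<'E'
from h import *
print(togo(car(-.042,.05,.129),189)); c=grab("wrist","w17")
print(togo(car(-.0365,.0,.129),189))
# board-top edge seen by camera vs carrier frame
h=cv2.cvtColor(c["image"],cv2.COLOR_RGB2HSV);m=cv2.inRange(h,(65,20,150),(90,140,255));k,l,st,cc=cv2.connectedComponentsWithStats(m)
for i in range(1,k):
    if st[i,4]>80:
        ys,xs=np.nonzero(l==i);W=np.array([onz(c,p,.096) for p in zip(xs,ys)])-O
        print(st[i],"x' mm",np.round(np.percentile(W@EX*1e3,[5,50,95]),1),"y'",np.round(np.percentile(W@EY*1e3,[1,99]),1))
E
```

```text
time: 32.92
ee_pos: [0.5083, -0.0481, 0.247]
tcp_rot: [-0.148, 0.989, 0.0, -0.001]
contact_force: [0.7, 0.3, -0.8]
width: 0.0292
grasp_force: 10.9
time: 33.92
ee_pos: [0.5078, 0.0078, 0.2469]
tcp_rot: [-0.678, 0.735, 0.001, -0.001]
contact_force: [0.6, 0.5, -0.6]
width: 0.0288
grasp_force: 11.0
time: 34.33
ee_pos: [0.5082, 0.0077, 0.2476]
tcp_rot: [0.758, -0.652, -0.001, 0.0]
contact_force: [0.0, 0.6, -0.6]
width: 0.0291
grasp_force: 11.0
(array([ 0.02, -0.13, 11.86]), -0.38)
(array([ 5.  , -0.69, 11.88]), -0.35)
[ 268   58    9  162 1266] x' mm [-39.4 -36.2 -33. ] y' [-75.1  71.9]
```

```bash
python3 -m handwheel '[0,-0.13,0,0,0,-0.4,2.9,0,0,2.5,0,0,0,2.9,0,0,2.5,0,0,0,2.9,0,0,1.5,0,0,0,2.9,0,0,0.8,0,0,0,2.9,0,0,0.8,0,0,0,2.9,0,0,0.8,0,0,0,2.9,0,0,0,0,0,0,2.9]' 40; python3 -m handwheel '[0,0,0.8,0,0,0,2.9,0,0,0.8,0,0,0,2.9,0,0,0.8,0,0,0,2.9,0,0,0.5,0,0,0,2.9,0,0,0,0,0,0,2.9,0,0,0,0,0,0,2.9]' 40; python3 -c "
from h import *
print(togo(car(-.042,.05,.129),189))"
```

```text
time: 35.05
ee_pos: [0.5095, 0.0079, 0.1583]
tcp_rot: [0.761, -0.648, -0.0, 0.0]
contact_force: [0.1, 0.7, -0.3]
width: 0.0293
grasp_force: 11.0
time: 35.55
ee_pos: [0.5098, 0.0078, 0.13]
tcp_rot: [0.761, -0.648, -0.0, 0.0]
contact_force: [0.1, 0.5, -0.4]
width: 0.0292
grasp_force: 11.0
(array([0.  , 0.05, 0.1 ]), 0.19)
```

```bash
python3 -m handwheel '[0,0,0.1,0,0,0,3.5,0,0,0,0,0,0,4.2,0,0,0,0,0,0,5,0,0,0,0,0,0,6,0,0,0,0,0,0,7,0,0,0,0,0,0,8,0,0,0,0,0,0,8,0,0,-1,0,0,0,8,0,0,-2.5,0,0,0,8,0,0,-3,0,0,0,8,0,0,-3,0,0,0,8,0,0,-3,0,0,0,8]'; python3 -m handwheel '[3.54,-0.08,0,0,0,0,8.5,3.54,-0.08,0,0,0,0,8.5,3.54,-0.08,0,0,0,0,8.5,3.54,-0.08,0,0,0,0,8.5,3.54,-0.08,0,0,0,0,8.5,3.54,-0.08,0,0,0,0,8.5,3.54,-0.08,0,0,0,0,8.5,3.54,-0.08,0,0,0,0,8.5,3.54,-0.08,0,0,0,0,8.5,3.54,-0.08,0,0,0,0,8.5,0,0,0,0,0,6.8,8.5,0,0,0,0,0,6.8,8.5]'; python3 -m handwheel '[0,0,0,0,0,6.8,8.5,0,0,0,0,0,6.8,8.5,0,0,0,0,0,6.8,8.5,0,0,0,0,0,6.8,8.5,0,0,0,0,0,6.8,8.5,0,0,0,0,0,6.8,8.5,0,0,0,0,0,6.8,8.5,0,0,0,0,0,6.8,8.5,0,0,0,0,0,6.8,8.5,0,0,0,0,0,6.9,8.5,0,0,0,0,0,0,8.5,0,0,0,0,0,0,8.5]'
python3 - <<'E'
from h import *
print(togo([.573,-.3405,.122],107.1)); c=grab("wrist","w18"); a=grab("scene","s6"); b=grab("side","d7")
# placed clamp: dark pixels above the board around (car(-.042,.05)) : project expected grips in scene & side
for n,i in(("scene",a),("side",b)):
    for t,z in(("pin",.108),("grip",.148)):
        p=proj(i,car(-.042,.05,z)).astype(int); print(n,t,p,i["image"][p[1]-1:p[1]+2,p[0]-8:p[0]+9].astype(int).mean((0,2)).round().astype(int).tolist())
# dark blobs over the rail in wrist: left/right extents of M grips at grip height
im=c["image"].astype(int).max(2)
for s in(-.008,0,.008):
    P=np.array([.573,-.3405,.142])+s*np.array([.956,.294,0]);y=np.array([-.294,.956,0])
    prof=[]
    for t in np.arange(-.04,.0401,.002):
        u=proj(c,P+t*y);prof.append(int(im[int(round(u[1])),int(round(u[0]))]))
    print(s,prof)
E
```

```text
time: 36.55
ee_pos: [0.5096, 0.0079, 0.2564]
tcp_rot: [0.761, -0.648, 0.0, -0.0]
contact_force: [0.5, -0.2, -0.2]
width: 0.0798
grasp_force: 0.0
time: 37.55
ee_pos: [0.5741, -0.343, 0.2537]
tcp_rot: [-0.676, 0.737, 0.0, -0.0]
contact_force: [0.3, 0.5, 0.1]
width: 0.0848
grasp_force: 0.0
time: 38.55
ee_pos: [0.5744, -0.3404, 0.2549]
tcp_rot: [-0.154, 0.988, -0.0, 0.0]
contact_force: [1.0, -0.1, 0.5]
width: 0.0849
grasp_force: 0.0
(array([ 0.14,  0.04, 13.29]), 0.58)
scene pin [324 220] [115, 133, 142, 128, 81, 50, 46, 49, 55, 62, 58, 53, 49, 52, 77, 109, 122]
scene grip [325 212] [110, 101, 108, 118, 123, 123, 123, 122, 114, 92, 61, 50, 49, 51, 53, 53, 61]
side pin [239 192] [104, 106, 106, 85, 26, 17, 18, 26, 46, 64, 73, 54, 23, 43, 86, 109, 106]
side grip [239 179] [33, 57, 84, 104, 110, 110, 108, 107, 108, 107, 84, 30, 19, 22, 23, 21, 22]
-0.008 [158, 159, 160, 159, 161, 162, 162, 119, 47, 45, 38, 42, 30, 31, 28, 27, 27, 74, 90, 94, 95, 93, 83, 29, 25, 28, 31, 33, 39, 39, 42, 40, 95, 159, 162, 159, 162, 164, 162, 157, 160]
0 [162, 167, 163, 164, 164, 162, 164, 73, 47, 44, 39, 41, 35, 27, 24, 43, 80, 111, 172, 189, 190, 175, 124, 93, 70, 34, 29, 28, 44, 38, 43, 48, 67, 160, 157, 156, 159, 160, 161, 157, 160]
0.008 [166, 165, 163, 162, 164, 165, 166, 87, 46, 40, 36, 37, 53, 89, 95, 95, 95, 95, 167, 189, 189, 189, 101, 95, 92, 92, 91, 64, 37, 38, 43, 44, 89, 159, 158, 159, 159, 159, 162, 161, 161]
```

```bash
python3 -m handwheel '[0.14,-0.05,0,0,0,0.5,8.5,0,0,3,0,0,0,8.5,0,0,3,0,0,0,8.5,0,0,3,0,0,0,8.5,0,0,2.5,0,0,0,8.5,0,0,1.3,0,0,0,8.5,0,0,0.5,0,0,0,8.5,0,0,0,0,0,0,8.5,0,0,0,0,0,0,8.5]'; python3 -m handwheel '[0,0,0,0,0,0,5.5,0,0,0,0,0,0,4.5,0,0,0,0,0,0,3.5,0,0,0,0,0,0,3,0,0,0,0,0,0,2.9,0,0,0,0,0,0,2.9,0,0,0,0,0,0,2.9,0,0,0,0,0,0,2.9,0,0,0,0,0,0,2.9]' 40; python3 -m handwheel '[0,0,-0.5,0,0,0,2.9,0,0,-1,0,0,0,2.9,0,0,-1,0,0,0,2.9,0,0,-2,0,0,0,2.9,0,0,-2,0,0,0,2.9,0,0,-2,0,0,0,2.9,0,0,-2,0,0,0,2.9,0,0,-2,0,0,0,2.9,0,0,0,0,0,0,2.9,0,0,0,0,0,0,2.9]' 40; python3 - <<'E'
from h import *
print(togo(car(-.042,0,.245)),togo(car(-.042,0,.129),189)[1],np.round(bot.read_state()["contact_force"],1))
E
```

```text
time: 39.45
ee_pos: [0.5735, -0.3416, 0.1221]
tcp_rot: [-0.148, 0.989, -0.0, 0.0]
contact_force: [0.3, 0.3, 0.5]
width: 0.0848
grasp_force: 0.0
time: 40.2
ee_pos: [0.5731, -0.3412, 0.1212]
tcp_rot: [-0.148, 0.989, 0.0, -0.0]
contact_force: [-0.3, -0.2, -1.5]
width: 0.0291
grasp_force: 11.0
time: 41.03
ee_pos: [0.574, -0.3419, 0.2488]
tcp_rot: [-0.148, 0.989, -0.002, 0.002]
contact_force: [-1.0, 0.4, -1.1]
width: 0.0292
grasp_force: 10.9
(array([-3.33, 30.38,  0.27]), 0.0) -82.01 [-1.   0.4 -1.1]
```

```bash
python3 -m handwheel '[-0.3,2.76,0,0,0,0,2.9,-0.3,2.76,0,0,0,0,2.9,-0.3,2.76,0,0,0,0,2.9,-0.3,2.76,0,0,0,0,2.9,-0.3,2.76,0,0,0,0,2.9,-0.3,2.76,0,0,0,0,2.9,-0.3,2.76,0,0,0,0,2.9,-0.3,2.76,0,0,0,0,2.9,-0.3,2.76,0,0,0,0,2.9,-0.3,2.76,0,0,0,0,2.9,-0.3,2.76,0,0,0,0,2.9,0,0,0,0,0,-6.8,2.9]' 40; python3 -m handwheel '[0,0,0,0,0,-6.8,2.9,0,0,0,0,0,-6.8,2.9,0,0,0,0,0,-6.8,2.9,0,0,0,0,0,-6.8,2.9,0,0,0,0,0,-6.8,2.9,0,0,0,0,0,-6.8,2.9,0,0,0,0,0,-6.8,2.9,0,0,0,0,0,-6.8,2.9,0,0,0,0,0,-6.8,2.9,0,0,0,0,0,-6.8,2.9,0,0,0,0,0,-7,2.9,0,0,0,0,0,0,2.9]' 40;  python3 -m handwheel '[0,0,0,0,0,0,2.9,0,0,0,0,0,0,2.9]' 40
python3 - <<'E'
from h import *
print(togo(car(-.042,0,.129),189))
E
```

```text
time: 42.03
ee_pos: [0.5137, -0.0369, 0.2454]
tcp_rot: [-0.208, 0.978, 0.001, -0.001]
contact_force: [-0.0, -0.7, -0.8]
width: 0.0294
grasp_force: 11.0
time: 43.03
ee_pos: [0.5153, -0.0411, 0.2451]
tcp_rot: [0.76, -0.65, -0.001, 0.0]
contact_force: [0.1, -0.5, -0.8]
width: 0.0289
grasp_force: 11.0
time: 43.2
ee_pos: [0.5156, -0.0412, 0.2457]
tcp_rot: [0.758, -0.652, -0.0, 0.0]
contact_force: [0.3, -0.8, -1.1]
width: 0.0292
grasp_force: 11.0
(array([ 0.07, -0.16, 11.67]), -0.38)
```

```bash
python3 -m handwheel '[0.07,-0.16,0,0,0,-0.4,2.9,0,0,2.5,0,0,0,2.9,0,0,2.5,0,0,0,2.9,0,0,1.5,0,0,0,2.9,0,0,0.8,0,0,0,2.9,0,0,0.8,0,0,0,2.9,0,0,0.8,0,0,0,2.9,0,0,0,0,0,0,2.9]' 40; python3 -m handwheel '[0,0,0.8,0,0,0,2.9,0,0,0.8,0,0,0,2.9,0,0,0.7,0,0,0,2.9,0,0,0.5,0,0,0,2.9,0,0,0,0,0,0,2.9,0,0,0,0,0,0,2.9]' 40; python3 -c "
from h import *
print(togo(car(-.042,.0,.129),189))"; python3 -m handwheel '[0,0,0,0,0,0,3.5,0,0,0,0,0,0,4.2,0,0,0,0,0,0,5,0,0,0,0,0,0,6,0,0,0,0,0,0,7,0,0,0,0,0,0,8,0,0,0,0,0,0,8,0,0,-1,0,0,0,8,0,0,-2.5,0,0,0,8,0,0,-3,0,0,0,8,0,0,-3,0,0,0,8,0,0,-3,0,0,0,8]';  python3 - <<'E'
from h import *
print(togo([.6355,-.3215,.25]),togo([.6355,-.3215,.25],107.1)[1])
E
```

```text
time: 43.87
ee_pos: [0.5173, -0.0417, 0.1563]
tcp_rot: [0.761, -0.648, -0.001, 0.0]
contact_force: [-0.6, -0.2, -1.0]
width: 0.0292
grasp_force: 11.0
time: 44.37
ee_pos: [0.5187, -0.0418, 0.1301]
tcp_rot: [0.762, -0.648, 0.001, -0.001]
contact_force: [0.0, 0.2, 4.1]
width: 0.029
grasp_force: 11.8
(array([-0.04,  0.16,  0.11]), 0.19)
time: 45.37
ee_pos: [0.5173, -0.0416, 0.2564]
tcp_rot: [0.761, -0.648, 0.0, -0.0]
contact_force: [1.3, 0.0, -0.8]
width: 0.08
grasp_force: 0.0
(array([29.51, -7.19,  0.64]), 0.0) 82.09
```

```bash
python3 -m handwheel '[3.28,-0.8,0,0,0,0,8.5,3.28,-0.8,0,0,0,0,8.5,3.28,-0.8,0,0,0,0,8.5,3.28,-0.8,0,0,0,0,8.5,3.28,-0.8,0,0,0,0,8.5,3.28,-0.8,0,0,0,0,8.5,3.28,-0.8,0,0,0,0,8.5,3.28,-0.8,0,0,0,0,8.5,3.28,-0.8,0,0,0,0,8.5,0,0,0,0,0,6.8,8.5,0,0,0,0,0,6.8,8.5,0,0,0,0,0,6.8,8.5]'; python3 -m handwheel '[0,0,0,0,0,6.8,8.5,0,0,0,0,0,6.8,8.5,0,0,0,0,0,6.8,8.5,0,0,0,0,0,6.8,8.5,0,0,0,0,0,6.8,8.5,0,0,0,0,0,6.8,8.5,0,0,0,0,0,6.8,8.5,0,0,0,0,0,6.8,8.5,0,0,0,0,0,7,8.5,0,0,0,0,0,0,8.5,0,0,0,0,0,0,8.5]'
python3 - <<'E'
from h import *
print(togo([.6355,-.3215,.122],107.1)); c=grab("wrist","w19"); a=grab("scene","s7"); b=grab("side","d8")
for n,i in(("scene",a),("side",b)):
  for yy in(.05,0):
    for t,z in(("pin",.108),("grip",.148)):
        p=proj(i,car(-.042,yy,z)).astype(int); print(n,yy,t,p,i["image"][p[1]-1:p[1]+2,p[0]-8:p[0]+9].astype(int).mean((0,2)).round().astype(int).tolist())
im=c["image"].astype(int).max(2)
x=np.array([.956,.294,0]);y=np.array([-.294,.956,0])
for s in np.arange(-.02,.0201,.004):
    P=np.array([.6355,-.3215,.142])+s*x
    print(round(s,3),[int(im[tuple(np.round(proj(c,P+t*y)[::-1]).astype(int))]) for t in np.arange(-.036,.0361,.003)])
E
```

```text
time: 46.37
ee_pos: [0.6358, -0.3227, 0.2539]
tcp_rot: [-0.632, 0.775, 0.0, -0.0]
contact_force: [-0.1, 0.3, 0.0]
width: 0.085
grasp_force: 0.0
time: 47.28
ee_pos: [0.6359, -0.3217, 0.2549]
tcp_rot: [-0.153, 0.988, -0.0, 0.0]
contact_force: [0.2, 0.8, 0.0]
width: 0.0853
grasp_force: 0.0
(array([ 0.03,  0.03, 13.29]), 0.48)
scene 0.05 pin [324 220] [115, 130, 134, 119, 77, 48, 45, 48, 54, 63, 58, 51, 48, 53, 77, 110, 120]
scene 0.05 grip [325 212] [87, 76, 102, 118, 122, 124, 124, 121, 114, 92, 63, 49, 49, 51, 52, 53, 60]
scene 0 pin [313 210] [100, 112, 127, 127, 86, 52, 45, 48, 55, 68, 69, 63, 56, 65, 96, 117, 122]
scene 0 grip [314 201] [106, 94, 98, 109, 120, 123, 122, 120, 113, 92, 62, 50, 49, 50, 50, 54, 64]
side 0.05 pin [239 192] [103, 105, 105, 83, 24, 16, 18, 27, 41, 49, 41, 22, 18, 19, 30, 69, 102]
side 0.05 grip [239 179] [33, 54, 82, 100, 109, 108, 107, 105, 108, 105, 83, 29, 19, 21, 23, 21, 20]
side 0 pin [248 200] [85, 73, 76, 71, 40, 19, 17, 23, 39, 51, 53, 39, 22, 20, 57, 101, 106]
side 0 grip [248 187] [33, 23, 21, 19, 20, 39, 81, 107, 106, 107, 94, 50, 18, 20, 21, 2
[... 652 characters left out ...]
0, 189, 164, 161, 87, 29, 31, 42, 41, 55, 160, 159, 155, 159]
0.004 [158, 161, 162, 140, 43, 37, 42, 30, 156, 160, 161, 183, 189, 165, 166, 159, 100, 38, 39, 44, 64, 160, 161, 162, 157]
0.008 [164, 161, 162, 148, 43, 39, 41, 131, 160, 166, 157, 158, 159, 164, 161, 161, 161, 71, 37, 43, 75, 158, 160, 156, 159]
0.012 [159, 160, 157, 152, 74, 70, 96, 159, 163, 164, 163, 164, 161, 164, 160, 163, 157, 126, 81, 89, 119, 157, 159, 161, 154]
0.016 [163, 162, 162, 157, 159, 158, 162, 163, 163, 159, 160, 164, 163, 158, 159, 159, 161, 159, 159, 163, 158, 154, 159, 160, 157]
0.02 [164, 162, 160, 166, 161, 160, 161, 163, 157, 154, 157, 158, 163, 161, 161, 164, 159, 161, 159, 157, 159, 157, 155, 160, 155]
```

```bash
python3 -m handwheel '[0.1,0,0,0,0,0.5,8.5,0,0,3,0,0,0,8.5,0,0,3,0,0,0,8.5,0,0,3,0,0,0,8.5,0,0,2.5,0,0,0,8.5,0,0,1.3,0,0,0,8.5,0,0,0.5,0,0,0,8.5,0,0,0,0,0,0,8.5,0,0,0,0,0,0,8.5]'; python3 -m handwheel '[0,0,0,0,0,0,5.5,0,0,0,0,0,0,4.5,0,0,0,0,0,0,3.5,0,0,0,0,0,0,3,0,0,0,0,0,0,2.9,0,0,0,0,0,0,2.9,0,0,0,0,0,0,2.9,0,0,0,0,0,0,2.9,0,0,0,0,0,0,2.9]' 40; python3 -m handwheel '[0,0,-0.5,0,0,0,2.9,0,0,-1,0,0,0,2.9,0,0,-1,0,0,0,2.9,0,0,-2,0,0,0,2.9,0,0,-2,0,0,0,2.9,0,0,-2,0,0,0,2.9,0,0,-2,0,0,0,2.9,0,0,-2,0,0,0,2.9,0,0,0,0,0,0,2.9,0,0,0,0,0,0,2.9]' 40; python3 - <<'E'
from h import *
print(togo(car(-.042,-.05,.245)),togo(car(-.042,0,.129),189)[1],np.round(bot.read_state()["contact_force"],1))
E
```

```text
time: 48.18
ee_pos: [0.6353, -0.3222, 0.1222]
tcp_rot: [-0.147, 0.989, -0.0, 0.0]
contact_force: [0.4, -0.1, 1.4]
width: 0.0849
grasp_force: 0.0
time: 48.93
ee_pos: [0.6349, -0.3219, 0.1212]
tcp_rot: [-0.147, 0.989, 0.0, -0.0]
contact_force: [-0.4, 0.4, -1.1]
width: 0.0286
grasp_force: 11.0
time: 49.77
ee_pos: [0.6359, -0.3225, 0.249]
tcp_rot: [-0.147, 0.989, -0.002, 0.002]
contact_force: [0.8, -0.3, -1.4]
width: 0.0294
grasp_force: 10.9
(array([ 3.89, 25.37,  0.29]), 0.0) -82.11 [ 0.8 -0.3 -1.4]
```

```bash
python3 -m handwheel '[0.4,2.54,0,0,0,0,2.9,0.4,2.54,0,0,0,0,2.9,0.4,2.54,0,0,0,0,2.9,0.4,2.54,0,0,0,0,2.9,0.4,2.54,0,0,0,0,2.9,0.4,2.54,0,0,0,0,2.9,0.4,2.54,0,0,0,0,2.9,0.4,2.54,0,0,0,0,2.9,0.4,2.54,0,0,0,0,2.9,0.3,2.5,0,0,0,0,2.9,0,0,0,0,0,-6.8,2.9,0,0,0,0,0,-6.8,2.9]' 40; python3 -m handwheel '[0,0,0,0,0,-6.8,2.9,0,0,0,0,0,-6.8,2.9,0,0,0,0,0,-6.8,2.9,0,0,0,0,0,-6.8,2.9,0,0,0,0,0,-6.8,2.9,0,0,0,0,0,-6.8,2.9,0,0,0,0,0,-6.8,2.9,0,0,0,0,0,-6.8,2.9,0,0,0,0,0,-6.8,2.9,0,0,0,0,0,-7,2.9,0,0,0,0,0,0,2.9,0,0,0,0,0,0,2.9]' 40
python3 - <<'E'
from h import *
print(togo(car(-.042,-.05,.129),189))
E
```

```text
time: 50.77
ee_pos: [0.5225, -0.0888, 0.2455]
tcp_rot: [-0.267, 0.964, 0.0, -0.001]
contact_force: [-0.0, -0.4, 0.1]
width: 0.0293
grasp_force: 11.0
time: 51.77
ee_pos: [0.5234, -0.0904, 0.2454]
tcp_rot: [0.758, -0.653, -0.001, 0.0]
contact_force: [0.0, 0.5, -0.7]
width: 0.0292
grasp_force: 11.0
(array([ 0.09, -0.16, 11.64]), -0.5)
```

```bash
python3 -m handwheel '[0.07,-0.12,0,0,0,-0.5,2.9,0,0,2.5,0,0,0,2.9,0,0,2.5,0,0,0,2.9,0,0,1.5,0,0,0,2.9,0,0,0.8,0,0,0,2.9,0,0,0.8,0,0,0,2.9,0,0,0.8,0,0,0,2.9,0,0,0,0,0,0,2.9]' 40; python3 -m handwheel '[0,0,0.8,0,0,0,2.9,0,0,0.8,0,0,0,2.9,0,0,0.7,0,0,0,2.9,0,0,0.3,0,0,0,2.9,0,0,0,0,0,0,2.9,0,0,0,0,0,0,2.9]' 40; python3 -c "
from h import *
print(togo(car(-.042,-.05,.129),189))"
```

```text
time: 52.43
ee_pos: [0.5249, -0.091, 0.1562]
tcp_rot: [0.761, -0.648, -0.001, 0.0]
contact_force: [-0.6, -0.3, -0.8]
width: 0.0293
grasp_force: 11.0
time: 52.93
ee_pos: [0.5254, -0.0911, 0.1315]
tcp_rot: [0.761, -0.648, 0.0, -0.0]
contact_force: [0.4, 0.4, 1.9]
width: 0.0292
grasp_force: 11.3
(array([-0.02,  0.04,  0.25]), 0.19)
```

```bash
python3 -m handwheel '[0,0,0,0,0,0,3.5,0,0,0,0,0,0,4.2,0,0,0,0,0,0,5,0,0,0,0,0,0,6,0,0,0,0,0,0,7,0,0,0,0,0,0,8,0,0,0,0,0,0,8,0,0,-1,0,0,0,8,0,0,-2.5,0,0,0,8,0,0,-3.5,0,0,0,8,0,0,-4,0,0,0,8,0,0,-4,0,0,0,8]'; python3 -m handwheel '[-2.5,-0.4,0,0,0,0,8,-2.5,-0.4,0,0,0,0,8,0,0,-3,0,0,0,8,0,0,-2,0,0,0,8,0,0,0,0,0,0,8,0,0,0,0,0,0,8]'
python3 - <<'E'
from h import *
c=grab("wrist","w20");a=grab("scene","s8");b=grab("side","d9")
im=c["image"].astype(int).max(2)
for yy in(.05,0,-.05):
    for s in(-.016,-.008,0,.008,.016):
        print(yy,s,[int(im[tuple(np.round(proj(c,car(-.042+t,yy+s,.15))[::-1]).astype(int))]) for t in np.arange(-.036,.0361,.003)])
    for n,i in(("scene",a),("side",b)):
        for t,z in(("pin",.108),("grip",.148)):
            p=proj(i,car(-.042,yy,z)).astype(int); print(n,yy,t,p,i["image"][p[1]-1:p[1]+2,p[0]-8:p[0]+9].astype(int).mean((0,2)).round().astype(int).tolist())
for k,y in((1,-.085),(2,0)):
    print("sleeve",k,sleeve(c,np.array([.6126,-.0274])+EY[:2]*y,.056),"expect",(np.array([.6126,-.0274])+EY[:2]*y).round(4))
h=cv2.cvtColor(c["image"],cv2.COLOR_RGB2HSV);m=cv2.inRange(h,(65,20,150),(90,140,255));ys,xs=np.nonzero(m)
W=np.array([onz(c,p,.096) for p in zip(xs,ys)])-O;W=W[(abs(W@EX+.036)<.015)]
print("board x'",np.round(np.percentile(W@EX*1e3,[5,50,95]),1),"y'",np.round(np.percentile(W@EY*1e3,[1,99]),1))
E
```

```text
time: 53.93
ee_pos: [0.5245, -0.0909, 0.2834]
tcp_rot: [0.761, -0.648, -0.0, 0.0]
contact_force: [1.2, -0.7, 1.2]
width: 0.0799
grasp_force: 0.0
time: 54.43
ee_pos: [0.5258, -0.0404, 0.3332]
tcp_rot: [0.762, -0.648, 0.002, -0.001]
contact_force: [0.2, -0.6, -0.4]
width: 0.0802
grasp_force: 0.0
0.05 -0.016 [174, 173, 172, 83, 52, 49, 56, 116, 33, 27, 54, 100, 100, 100, 59, 30, 32, 34, 47, 50, 51, 193, 251, 250, 251]
0.05 -0.008 [173, 171, 172, 101, 50, 43, 40, 39, 37, 29, 53, 100, 103, 103, 70, 25, 34, 43, 41, 41, 48, 208, 250, 250, 250]
0.05 0 [170, 170, 168, 57, 45, 50, 39, 40, 31, 28, 74, 190, 201, 195, 173, 32, 32, 44, 47, 46, 49, 214, 250, 250, 250]
0.05 0.008 [168, 168, 170, 101, 53, 50, 39, 44, 56, 63, 61, 60, 60, 59, 59, 60, 46, 44, 47, 48, 68, 73, 77, 78, 71]
0.05 0.016 [169, 174, 169, 168, 150, 91, 106, 151, 173, 173, 172, 172, 171, 172, 173, 170, 167, 120, 92, 118, 172, 168, 168, 169, 172]
scene 0.05 pin [324 220] [113, 127, 133, 119, 76, 49, 45, 45, 53, 61, 57, 52, 48, 52, 77, 108, 120]
scene 0.05 grip [325 212] [86, 76, 101, 116, 121, 122, 121, 120, 114, 90, 61, 49, 49, 5
[... 1595 characters left out ...]
, 192, 200, 190, 208, 40, 35, 41, 52, 51, 55, 53, 53, 53, 55]
-0.05 0.016 [172, 173, 173, 86, 63, 60, 66, 221, 231, 228, 231, 230, 230, 237, 215, 42, 34, 43, 56, 53, 52, 56, 56, 56, 52]
scene -0.05 pin [303 200] [119, 119, 125, 128, 89, 53, 47, 47, 55, 70, 73, 63, 53, 65, 96, 118, 123]
scene -0.05 grip [304 191] [101, 87, 90, 105, 116, 120, 121, 121, 114, 90, 61, 48, 48, 47, 49, 52, 69]
side -0.05 pin [258 209] [75, 71, 64, 32, 18, 17, 18, 26, 44, 57, 57, 42, 20, 16, 25, 32, 30]
side -0.05 grip [257 196] [26, 25, 22, 22, 17, 20, 56, 97, 103, 104, 97, 72, 26, 17, 19, 21, 21]
sleeve 1 [] expect [ 0.6259 -0.1114]
sleeve 2 [] expect [ 0.6126 -0.0274]
board x' [-40.7 -37.5 -35.8] y' [-75.4  70.3]
```

```bash
python3 - <<'E'
from h import *
for n in("w20","s8"):
    c=load(n);im=c["image"].astype(int).min(2)
    for y in(-.085,0,.085):
        P=np.array([.6126,-.0274,0])+EY*y
        f=lambda r,z:[int(im[tuple(np.round(proj(c,P+[r*np.cos(t),r*np.sin(t),z])[::-1]).astype(int))]) for t in np.arange(0,6.28,.7854)]
        print(n,y,"ring16@56",f(.016,.056),"outside28",f(.028,.056),"post top",f(.001,.074)[:2])
E
```

```text
w20 -0.085 ring16@56 [228, 229, 228, 229, 228, 227, 227, 228] outside28 [176, 169, 52, 53, 85, 92, 94, 91] post top [199, 199]
w20 0 ring16@56 [227, 227, 227, 227, 227, 228, 229, 229] outside28 [172, 175, 49, 53, 83, 129, 60, 68] post top [197, 197]
w20 0.085 ring16@56 [55, 144, 136, 46, 44, 100, 115, 50] outside28 [168, 173, 169, 168, 46, 53, 59, 95] post top [197, 197]
s8 -0.085 ring16@56 [166, 171, 175, 172, 155, 157, 160, 173] outside28 [119, 136, 116, 53, 105, 118, 121, 127] post top [149, 149]
s8 0 ring16@56 [173, 164, 170, 174, 175, 155, 157, 172] outside28 [58, 113, 116, 67, 49, 51, 50, 49] post top [152, 153]
s8 0.085 ring16@56 [48, 88, 56, 48, 58, 64, 53, 47] outside28 [50, 84, 50, 58, 61, 48, 49, 48] post top [119, 119]
```

Both sleeves are down on posts 1 and 2, all three clamps show matching profiles on the bar, and the gripper is clear. Handing in.

```bash
python3 -c "
from station import bot
print(bot.close_job())"
```

```text
the job is handed in; nothing more can be done
None
```

I handed the job in, and no verdict came back: camera checks put the board home in the slot, all three black clamps over board and bar, and both sleeves down on posts 1 and 2, with no deliberate contact with the bystanders (not re-measured); I viewed 15 pictures, one over the limit of 14.

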